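# Mount the punch-guide carriage on the stamping jig and clamp it

### The job

Slide the blue punch-guide carriage onto the stamping jig's dovetail rail from its open end and push it fully home against the brass stop, with its guide arm on the anvil side. Then tighten its red clamp knob: clockwise seen from above, as far as it goes (about a quarter turn), the carriage staying home. Leave the other things on the bench where they are, and let go at the end.

Things in the scene. Friction and masses are not known exactly. Their poses are not given: they have to be found in the camera images.
- jig: Stamping jig fixed to the bench. Dark steel base plate 250 (x) x 156 (y) x 12; origin at the centre of its underside, on the bench; x along the rail from its open end to the stop, z up. The plate's top, 12 above the bench, is the deck. From x = -125 to -20 the deck is bare: room to set the carriage down in line with the rail.
- rail_start (a point): Middle of the bright dovetail rail's open end, at deck height: x = -20, y = 0, z = 12 in the jig's frame. The rail runs from here along +x to x = 110, 12 high. It is undercut (37.5 wide near the top, 26 at the foot), so the carriage goes on only from this end; the first 24 narrows to a nose, 4 thinner each side.
- stop (a point): Middle of the brass stop's face at the rail's far end, at deck height: x = 110, y = 0, z = 12 in the jig's frame; the stop is 66 wide and 22 high. With the carriage home its front face touches it: the carriage's origin is then at x = 72, y = 0, z = 12 in the jig's frame.
- anvil (a point): Middle of the top of the aluminium anvil (44 x 36, 14 above the deck) with a silver disc on it: x = 84, y = -58, z = 26 in the jig's frame. The carriage's guide stands over it when the carriage is home.
- carriage: Loose blue carriage, 350 to 650 g, upright on the bench. Body 76 (x) x 68 (y) x 22 high; origin at the centre of its underside, z up. A dovetail groove runs through it along x, open below: 1.5 play each side of the rail and above. It slides along the deck with a few newtons, its x axis pointing as the jig's. An ear at +y (x -38 to -8, y to 60) carries the knob.
- tower (a point): Place to grip the carriage: in the middle of its upright aluminium tower, 28 x 28, from 22 to 80 above the underside; this point is at x = 12, y = -8, z = 62 in the carriage's frame. The guide arm leaves the tower's -y face, between 24 and 38 above the underside.
- guide (a point): Underside of the brass bush (24 across) at the end of the guide arm: x = 12, y = -58, z = 24 in the carriage's frame
- knob_grip (a point): on the red clamp knob's upright axis, 46 above the carriage's underside, at x = -23, y = 46 in the carriage's frame. The knob is a bar 38 long, 12 thick, from 30 to 58 above the underside, on a stem 10 across; this point's x axis lies along the bar, z is up
- clamp_knob (a joint): turn of the clamp knob, rad, growing clockwise seen from above: 0 loose, bar along the carriage's x axis; 1.5 fully tight, bar across it. It starts loose (0 to 0.4), stays where it is left, and takes about 0.08 N m; it has a hard stop at each end
- tin: green tin with a steel lid, 68 across, 36 high, loose; origin at the centre of its underside
- mallet: wooden hammer about 260 long, lying along its x axis, loose
- cork_pad: cork disc 96 across, 20 high, loose; origin at the centre of its underside
- oil_bottle: yellow bottle 48 across, 110 high, loose; origin at the centre of its underside
- clear_box: clear open box 90 x 90 x 60 high, loose; origin at the centre of its underside
- bangle: brass bangle 66 across, 12 high, lying flat, loose; origin at the centre of its underside
Things that resemble listed ones, but are neither listed nor needed, are in the scene too. Leave any purple look-alike of the carriage alone.

How it is judged:
On the way, in this order (a step that is already met when the one before it is completed fails the run):
1. the carriage is on the rail, home against the stop, with the knob still loose (below 0.7 rad) (x of carriage in the frame of jig between 0.067 and 0.076 m and y of carriage in the frame of jig between -0.004 and 0.004 m and z of carriage in the frame of jig between 0.009 and 0.016 m and angle between the x axis of carriage and the x axis of jig, either way round below 0.1 rad and angle between the z axis of carriage and the z axis of jig, either way round below 0.1 rad and horizontal distance between guide and anvil below 0.015 m and value of joint clamp_knob below 0.7 rad), for 0.2 s.
2. the clamp knob is tight (above 1.2 rad) with the carriage home (x of carriage in the frame of jig between 0.067 and 0.076 m and y of carriage in the frame of jig between -0.004 and 0.004 m and z of carriage in the frame of jig between 0.009 and 0.016 m and angle between the x axis of carriage and the x axis of jig, either way round below 0.1 rad and angle between the z axis of carriage and the z axis of jig, either way round below 0.1 rad and horizontal distance between guide and anvil below 0.015 m and value of joint clamp_knob above 1.2 rad), for 0.2 s.
At the end, for the whole second after the job is handed in: The carriage is on the dovetail, flat and in line with the rail (0.1 rad, 4 mm sideways), its front face within 5 mm of the stop, its guide over the anvil, at rest and released, and the clamp knob is turned to at least 1.2 rad (all of step 2 and linear speed of carriage below 0.02 m/s); the robot touches nothing.
It fails at once if one of the other loose things is moved more than 30 mm (distance of any of tin, mallet, cork_pad, oil_bottle, clear_box, bangle from where it was at the start of the episode above 0.03 m).
It also fails if it takes over 58 s, if anything falls off the work surface, if the arm or the gripper's body presses on something with over 40 N, if the wrist force passes 120 N, or if a joint passes its speed limit or range.

### The arm

A 6-joint arm with a two-finger parallel gripper is mounted at the origin on the work surface. World frame = base frame: x ahead of the robot, y to its left, z up, the work surface at z = 0. Lengths are in m, angles in rad, forces in N, time in s.
With the tool pointing down it reaches from about 0.25 to 0.775 m from the base axis. Payload 4 kg.
Tool frame: the origin (TCP) lies at the very end of the fingers, on their centre line; the grasp point (between the pads) lies 19 mm behind it; z points along the fingers, x is the direction in which the jaws open and shut, and the axes are right-handed (so a half turn about z gives the same grasp; the last joint's range is limited). The gripper opens to 94 mm and grips with 3 to 60 N. Pads are 16 mm wide; open, the fingers measure 119 mm over their backs; the gripper's body (75 mm by 177 mm) begins 78 mm behind the grasp point.
Start: joints at [-1.239, 0.087, 1.371, -0, 1.684, -0.103], TCP at [0.232, -0.499, 0.206] pointing down, gripper open.
Joint ranges: [-3.1, 3.1], [-0.76, 2.03], [0.27, 2.55], [-1.08, 4.22], [0.17, 2.65], [-2.57, 2.57]. Speed limits (rad/s): [2.79, 2.79, 3.14, 3.14, 3.14, 3.14].

### API

Orientations are given as [roll, pitch, yaw] about the fixed x, y, z axes, in that order (R = Rz(yaw) Ry(pitch) Rx(roll)).
In Python, from bench import robot, cams, ticket gives the robot as it stands.
- The arm moves only by the tool jog_arm, never from a script. Its argument "series" is a list of rows, each an object of numbers: "x", "y", "z": the shift along the tool's x, y, z in m; "rx", "ry", "rz": the turn, a rotation vector about the tool's x, y, z in degrees. A call has 1 to 12 rows; each row shifts and turns the pose as measured when the row begins, along the tool's axes as they then stand; what a row does not reach is not made up. A row lasts 1/12 s, in which the tool goes at most 41.7 mm and 7.16 degrees, less where a joint would pass 70% of its speed; a pose out of reach is approached as far as the arm can. A call with a gripper value outside its range is refused whole. "claw" is the opening, from 0 (shut) to 1 (fully open), set as the call begins (left out, the last holds). The fingers move at their own pace and stop on an object; the grip force is fixed at half the most. Time passes only in rows, so rows that do not move let the fingers close. It gives the time, the measured TCP pose, the force and the opening at its end, in the units of the state.
- robot.get_obs(): the state, without advancing time (a new reading comes with each control period).
- cams.snapshot(name): name is "scene" or "side" or "wrist"; returns a dict with "img" (480x640x3 uint8, red, green, blue), "mtx" (3x3 intrinsics, pixels), "origin" and "attitude" of the camera in the world. Camera axes: x right, y down, z forward; pixel columns grow to the right and rows downward; lengths in m; the calibration is good to about 2 mm. The wrist camera is an equidistant fisheye: a pixel r from the principal point sees the ray r / f radians off the axis. A picture is of the moment at which its call begins. There is no depth.
- ticket.close_job(): hands the job in, once; it reports no verdict.
Trained networks look in a picture, given as the dict that the camera call returned (one of the last four; its "shot" number tells which), for a name from the list of things; names that differ only in an ending like _2 or _b are one class to them, and where a whole thing is asked for, a point or a joint stands for the part that bears it (a point fixed in the world has none). Each returns a list of dicts, best first, with "p" (0 to 1); they miss things now and then, are a little off and sometimes report something else, mostly with a low value. They report only what shows in the picture. A call takes as long as a camera call. They do not tell look-alikes from the thing itself.
- cams.look_for(thing, picture): "bbox" ([left, top, width, height] in pixels, round what is visible of it).
The state is a dict: "time": time; "joint_positions": joint angles; "qvel": joint speeds; "joint_torque": joint torques, N m; "tool_pos": TCP position; "ee_rot": TCP orientation; "wrist_force": force on the tool from outside, world axes, zero at the start; "wrist_torque": the same for the moment, N m; "width": finger opening in m.
Only numpy, scipy, OpenCV 4.12 (cv2) and the standard library are available. Lean on these libraries where they do the work, as an engineer would, in place of code of your own. Each camera call takes 0.05 s, during which the arm holds its last target.

## Working session

There is one attempt and no reset: what is moved stays moved. The work goes in short steps, Python scripts to look and compute and a tool call to move; the robot and the scene stay as the last step left them, time stands still between calls to the robot, and variables do not carry over. Pictures are saved under pics/ and viewed, and the job is handed in when it is done.

Besides the shell and the picture viewer there is one more tool, called after "Call:" by a JSON object that holds its "op" and its "data". jog_arm: Moves the arm, as the interface text tells. Its arguments: {"type":"object","properties":{"series":{"type":"array","items":{"type":"object","properties":{"x":{"type":"number"},"y":{"type":"number"},"z":{"type":"number"},"rx":{"type":"number"},"ry":{"type":"number"},"rz":{"type":"number"}}}},"claw":{"type":"number"}},"required":["series"]}

```bash
mkdir -p pics
cat > h.py <<'E'
import numpy as np,cv2
from scipy.spatial.transform import Rotation as R
def rot(a):
    a=np.array(a,float)
    if a.shape==(3,3): return a
    if a.shape==(4,): return R.from_quat(a).as_matrix()
    return R.from_euler('xyz',a).as_matrix()
def plane(s,px,z):
    K=np.array(s['mtx']);d=rot(s['attitude'])@np.linalg.inv(K)@np.array([px[0],px[1],1.]);o=np.array(s['origin'])
    return o+d*(z-o[2])/d[2]
def proj(s,p):
    K=np.array(s['mtx']);c=rot(s['attitude']).T@(np.array(p,float)-np.array(s['origin']));q=K@c;return q[:2]/q[2]
def projw(s,p):
    K=np.array(s['mtx']);c=rot(s['attitude']).T@(np.array(p,float)-np.array(s['origin']))
    th=np.arctan2(np.hypot(c[0],c[1]),c[2]);ph=np.arctan2(c[1],c[0]);return np.array([K[0,2]+K[0,0]*th*np.cos(ph),K[1,2]+K[1,1]*th*np.sin(ph)])
def planew(s,px,z):
    K=np.array(s['mtx']);u=(px[0]-K[0,2])/K[0,0];v=(px[1]-K[1,2])/K[1,1];th=np.hypot(u,v)
    d=np.array([np.sin(th)*u/th,np.sin(th)*v/th,np.cos(th)]) if th>1e-9 else np.array([0,0,1.])
    d=rot(s['attitude'])@d;o=np.array(s['origin']);return o+d*(z-o[2])/d[2]
def save(n,im): cv2.imwrite('pics/'+n+'.png',im[...,::-1])
E
python3 - <<'E'
from h import *
from bench import robot,cams
import pickle
print(robot.get_obs())
for n in ['scene','side','wrist']:
    s=cams.snapshot(n);save(n+'0',s['img']);pickle.dump(s,open(n+'0.pkl','wb'))
    print(n,s['mtx'],s['origin'],s['attitude'],s['shot'])
    for t in ['carriage','jig']:
        print(t,[(d['p'],d['bbox']) for d in cams.look_for(t,s)][:4])
E
```

```text
{'time': 0.0, 'joint_positions': array([-1.23909978e+00,  8.79320888e-02,  1.37218141e+00, -2.13706323e-05,
        1.68365005e+00, -1.03101355e-01]), 'qvel': array([-0.00084722,  0.00028482,  0.00103831, -0.00099675,  0.0011124 ,
        0.00120804]), 'joint_torque': array([-2.01623494e-03, -3.40183425e+01, -3.02433980e+01,  7.16252206e-02,
        3.31354339e-02, -1.85465296e-04]), 'tool_pos': array([ 0.23148528, -0.49831402,  0.20435369]), 'ee_rot': array([-3.14139036e+00,  2.16154725e-03, -1.13600059e+00]), 'wrist_force': array([ 0.28773964, -0.64428536,  0.08194057]), 'wrist_torque': array([ 0.00076357,  0.0601766 , -0.01453666]), 'width': 0.0939652037867357}
scene [[551.96374475   0.         321.41159778]
 [  0.         551.96374475 239.27688596]
 [  0.           0.           1.        ]] [1.29498789 0.56757516 1.27869549] [-2.51932836 -0.01230384  2.23099324] 1
carriage [(0.8, [420.7, 226.5, 38.1, 45.0]), (0.61, [490.2, 292.0, 47.6, 41.3]), (0.57, [395.9, 279.9, 52.0, 31.4])]
jig []
side [[550.4890367    0.         327.31090781]
 [  0.         550.4890367  230.5239477 ]
 [  0.           0.           1.        ]] [ 0.38316766 -1.20589333  0.84591999] [-2.10962074 -0.00528834 -0.14840126] 2
carriage [(0.92, [239.5, 190.7, 37.2, 33.0]), (0.75, [289.8, 187.3, 33.7, 27.2]), (0.74, [254.9, 156.5, 29.5, 33.2])]
jig [(0.66, [279.7, 239.5, 98.3, 41.6]), (0.49, [346.0, 201.6, 32.1, 20.5])]
wrist [[371.64829954   0.         314.6158453 ]
 [  0.         371.64829954 239.55321793]
 [  0.           0.           1.        ]] [ 0.30865834 -0.46395546  0.38388696] [ 2.85052040e+00  8.87131759e-04 -1.13591948e+00] 3
carriage []
jig []
```

View pics/scene0.png

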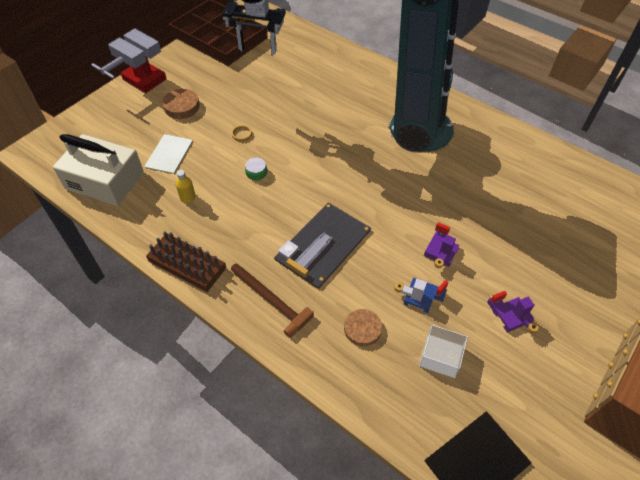

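View pics/side0.png

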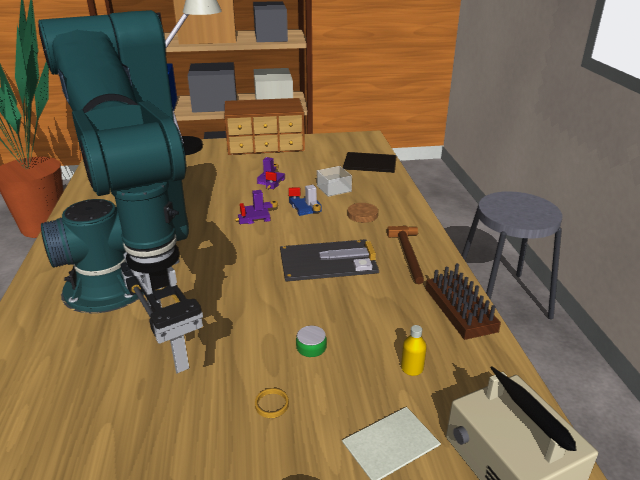

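View pics/wrist0.png

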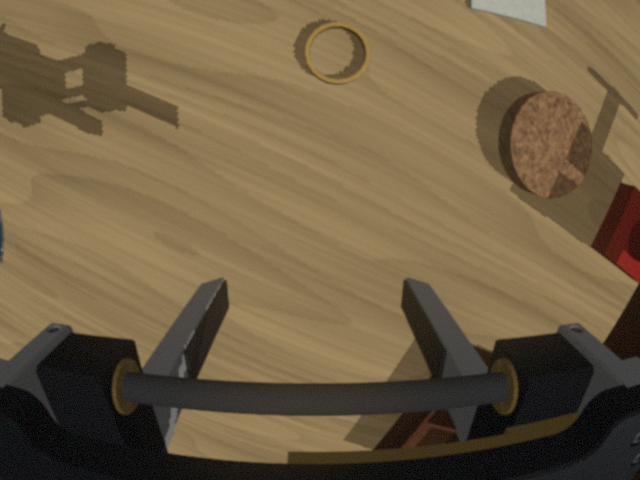

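Candidates for the carriage in the scene picture are blue (423,293), purple (442,246) and purple (514,311). Blue with an aluminium tower and red knob fits the description. I'll check it in a close crop and crop the jig too.

Run:
```python
from h import *
import pickle
s=pickle.load(open('scene0.pkl','rb'))['img'];d=pickle.load(open('side0.pkl','rb'))['img']
a=cv2.resize(s[265:325,385:465],(400,300),interpolation=cv2.INTER_CUBIC)
b=cv2.resize(s[200:290,265:385],(400,300),interpolation=cv2.INTER_CUBIC)
c=cv2.resize(d[177:222,275:335],(400,300),interpolation=cv2.INTER_CUBIC)
e=cv2.resize(d[230:290,270:390],(400,200),interpolation=cv2.INTER_CUBIC)
e=np.vstack([e,np.zeros((100,400,3),np.uint8)])
save('crop0',np.vstack([np.hstack([a,b]),np.hstack([c,e])]))
```

```text
(no output)
```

View pics/crop0.png

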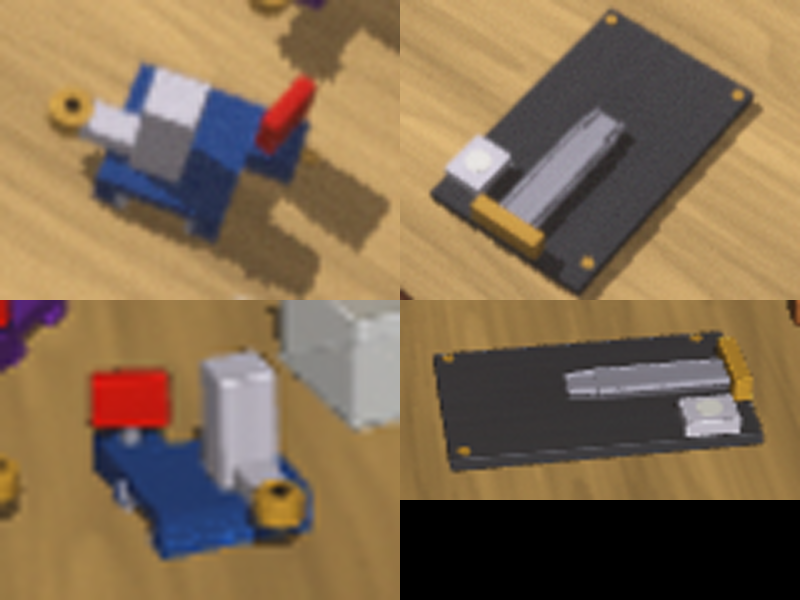

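```bash
cat > fit.py <<'E'
from h import *
from scipy.optimize import least_squares
def fit(obs,z0,x0):
    # obs: (snap,projfn,pt_local_mm,px)
    def pos(p,l): 
        c,s=np.cos(p[2]),np.sin(p[2]);l=np.array(l)/1e3
        return [p[0]+c*l[0]-s*l[1],p[1]+s*l[0]+c*l[1],z0+l[2]]
    f=lambda p:np.concatenate([f_(s,pos(p,l))-np.array(px) for s,f_,l,px in obs])
    r=least_squares(f,x0,loss='soft_l1',f_scale=1.5);return r.x,f(r.x).reshape(-1,2)
E
python3 - <<'E'
from fit import *
import pickle
s=pickle.load(open('scene0.pkl','rb'));d=pickle.load(open('side0.pkl','rb'))
A=(-125,-78,12);B=(125,-78,12);C=(-125,78,12);D=(125,78,12)
o=[(s,proj,A,(328,202.4)),(s,proj,B,(274.6,258.5)),(s,proj,C,(371.2,227.9)),(s,proj,D,(319,287.9)),
(d,proj,C,(279.9,246.5)),(d,proj,D,(366,239.9)),(d,proj,B,(378.9,271.1)),(d,proj,A,(285.6,278))]
x,r=fit(o,0,[.5,0,0]);print(x,r.round(1))
# carriage: tower top, bush, knob top
q=lambda u,v:(385+u/5,265+v/5); w=lambda u,v:(275+u/6.667,177+(v-300)/6.667)
o=[(s,proj,(12,-8,80),q(174,100)),(d,proj,(12,-8,80),w(240,366)),(s,proj,(-23,46,58),q(292,108)),(d,proj,(-23,46,58),w(130,372)),
(s,proj,(12,-58,24),q(72,120)),(d,proj,(12,-58,24),w(278,520))]
x,r=fit(o,0,[.6,.3,0]);print(x,r.round(1))
for n,u in [('tower',q(174,100))]: print(plane(s,u,.08),plane(d,w(240,366),.08))
for t,(u,v) in dict(p1=(442,255),p2=(514,318),box=(443,360),cork=(363,330),malletend=(300,322),mh=(240,270)).items(): print(t,plane(s,(u,v),.0))
E
```

```text
[0.57382276 0.0338228  0.01646542] [[-0.6 -0.1]
 [-1.2 -0.4]
 [-0.2  0. ]
 [-0.4 -0.2]
 [-0.5 -0.9]
 [-0.1 -1.5]
 [ 0.2 -2.1]
 [-0.8 -0.3]]
[0.55107053 0.33988664 0.22817817] [[ 0.2  0. ]
 [-0.4 -0.6]
 [-0.4 -0.1]
 [ 0.1 -0.6]
 [-0.8  0. ]
 [-0.4 -0.8]]
[0.56476457 0.33437791 0.08      ] [0.56540385 0.33043609 0.08      ]
p1 [0.39393765 0.31589787 0.        ]
p2 [0.44918114 0.56455096 0.        ]
box [0.6644173  0.47841419 0.        ]
cork [0.72007137 0.27555522 0.        ]
malletend [0.80185993 0.13486364 0.        ]
mh [ 7.80641458e-01 -9.38626743e-02  2.22044605e-16]
```

The crop confirms it: the blue body has a grey tower, red knob and brass bush. The jig's rail opens toward world −x, with the stop and anvil at +x. Moving over the carriage.

Call:
{"op": "jog_arm", "data": {"series": [{"x": -0.028, "y": -0.029}, {"x": -0.028, "y": -0.029}, {"x": -0.028, "y": -0.029}, {"x": -0.028, "y": -0.029}, {"x": -0.028, "y": -0.029}, {"x": -0.028, "y": -0.029}, {"x": -0.028, "y": -0.029}, {"x": -0.028, "y": -0.029}, {"x": -0.028, "y": -0.029}, {"x": -0.028, "y": -0.029}, {"x": -0.028, "y": -0.029}, {"x": -0.028, "y": -0.029}], "claw": 1}}

```text
invalid input
```

```bash
cat >> h.py <<'E'
def go(o,xyz,yaw,rows=None):
    """rows in tool axes for straight line + turn, tool down"""
    p=np.array(o['tool_pos']);Rm=rot(o['ee_rot']);Rt=R.from_euler('xyz',[np.pi,0,yaw]).as_matrix()
    d=np.array(xyz)-p;rv=R.from_matrix(Rm.T@Rt).as_rotvec()
    n=rows or int(max(np.ceil(np.linalg.norm(d)/.040),np.ceil(np.degrees(np.linalg.norm(rv))/7)))
    print('n',n,'d world',d.round(4),'rv deg',np.degrees(rv).round(2))
    for i in range(n):
        Ri=Rm@R.from_rotvec(rv*i/n).as_matrix();l=Ri.T@(d/n);print(dict(x=round(l[0],4),y=round(l[1],4),z=round(l[2],4),rx=round(np.degrees(rv[0]/n),2),ry=round(np.degrees(rv[1]/n),2),rz=round(np.degrees(rv[2]/n),2)))
E
python3 - <<'E'
from h import *
from bench import robot
o=robot.get_obs();print(o['time'],o['tool_pos'],o['ee_rot']);go(o,[.545,.30,.22],.228)
E
```

```text
0.45 [ 0.23164728 -0.4988148   0.20541987] [-3.14158470e+00  6.43978537e-05 -1.13603775e+00]
n 22 d world [0.3134 0.7988 0.0146] rv deg [ -0.     0.   -78.15]
{'x': np.float64(-0.0269), 'y': np.float64(-0.0282), 'z': np.float64(-0.0007), 'rx': np.float64(-0.0), 'ry': np.float64(0.0), 'rz': np.float64(-3.55)}
{'x': np.float64(-0.0251), 'y': np.float64(-0.0298), 'z': np.float64(-0.0007), 'rx': np.float64(-0.0), 'ry': np.float64(0.0), 'rz': np.float64(-3.55)}
{'x': np.float64(-0.0232), 'y': np.float64(-0.0313), 'z': np.float64(-0.0007), 'rx': np.float64(-0.0), 'ry': np.float64(0.0), 'rz': np.float64(-3.55)}
{'x': np.float64(-0.0213), 'y': np.float64(-0.0327), 'z': np.float64(-0.0007), 'rx': np.float64(-0.0), 'ry': np.float64(0.0), 'rz': np.float64(-3.55)}
{'x': np.float64(-0.0192), 'y': np.float64(-0.034), 'z': np.float64(-0.0007), 'rx': np.float64(-0.0), 'ry': np.float64(0.0), 'rz': np.float64(-3.55)}
{'x': np.float64(-0.017), 'y': np.float64(-0.0351), 'z': np.float64(-0.0007), 'rx': np.float64(-0.0), 'ry': np.float64(0.0), 'rz': np.float64(-3.55)}
{'x': np.float64(-0.0148), 'y': np.fl
[... 1664 characters left out ...]
74), 'z': np.float64(-0.0007), 'rx': np.float64(-0.0), 'ry': np.float64(0.0), 'rz': np.float64(-3.55)}
{'x': np.float64(0.0135), 'y': np.float64(-0.0366), 'z': np.float64(-0.0007), 'rx': np.float64(-0.0), 'ry': np.float64(0.0), 'rz': np.float64(-3.55)}
{'x': np.float64(0.0158), 'y': np.float64(-0.0357), 'z': np.float64(-0.0007), 'rx': np.float64(-0.0), 'ry': np.float64(0.0), 'rz': np.float64(-3.55)}
{'x': np.float64(0.0179), 'y': np.float64(-0.0346), 'z': np.float64(-0.0007), 'rx': np.float64(-0.0), 'ry': np.float64(0.0), 'rz': np.float64(-3.55)}
{'x': np.float64(0.02), 'y': np.float64(-0.0335), 'z': np.float64(-0.0007), 'rx': np.float64(-0.0), 'ry': np.float64(0.0), 'rz': np.float64(-3.55)}
```

Call:
{"op": "jog_arm", "data": {"series": [{"x": -0.027, "y": -0.028, "z": 0, "rx": 0, "ry": 0, "rz": -3.55}, {"x": -0.025, "y": -0.03, "z": 0, "rx": 0, "ry": 0, "rz": -3.55}, {"x": -0.023, "y": -0.031, "z": 0, "rx": 0, "ry": 0, "rz": -3.55}, {"x": -0.021, "y": -0.033, "z": 0, "rx": 0, "ry": 0, "rz": -3.55}, {"x": -0.019, "y": -0.034, "z": 0, "rx": 0, "ry": 0, "rz": -3.55}, {"x": -0.017, "y": -0.035, "z": 0, "rx": 0, "ry": 0, "rz": -3.55}, {"x": -0.015, "y": -0.036, "z": 0, "rx": 0, "ry": 0, "rz": -3.55}, {"x": -0.013, "y": -0.037, "z": 0, "rx": 0, "ry": 0, "rz": -3.55}, {"x": -0.01, "y": -0.038, "z": 0, "rx": 0, "ry": 0, "rz": -3.55}, {"x": -0.008, "y": -0.038, "z": 0, "rx": 0, "ry": 0, "rz": -3.55}, {"x": -0.005, "y": -0.039, "z": 0, "rx": 0, "ry": 0, "rz": -3.55}, {"x": -0.003, "y": -0.039, "z": 0, "rx": 0, "ry": 0, "rz": -3.55}]}}

```text
time: 1.45
tool_pos: [0.402, -0.0499, 0.2043]
ee_rot: [3.141, -0.006, -0.374]
wrist_force: [1.2, -0.1, 0.7]
width: 0.094
```

Call:
{"op": "jog_arm", "data": {"series": [{"x": -0.001, "y": -0.039, "z": 0, "rx": 0, "ry": 0, "rz": -3.55}, {"x": 0.002, "y": -0.039, "z": 0, "rx": 0, "ry": 0, "rz": -3.55}, {"x": 0.004, "y": -0.039, "z": -0.003, "rx": 0, "ry": 0, "rz": -3.55}, {"x": 0.006, "y": -0.039, "z": -0.003, "rx": 0, "ry": 0, "rz": -3.55}, {"x": 0.009, "y": -0.038, "z": -0.003, "rx": 0, "ry": 0, "rz": -3.55}, {"x": 0.011, "y": -0.037, "z": -0.003, "rx": 0, "ry": 0, "rz": -3.55}, {"x": 0.014, "y": -0.037, "z": -0.003, "rx": 0, "ry": 0, "rz": -3.55}, {"x": 0.016, "y": -0.036, "z": 0, "rx": 0, "ry": 0, "rz": -3.55}, {"x": 0.018, "y": -0.035, "z": 0, "rx": 0, "ry": 0, "rz": -3.55}, {"x": 0.02, "y": -0.033, "z": 0, "rx": 0, "ry": 0, "rz": -3.55}, {"x": 0, "y": 0, "z": 0, "rx": 0, "ry": 0, "rz": 0}]}}

```text
time: 2.37
tool_pos: [0.5346, 0.3468, 0.2194]
ee_rot: [3.137, -0.01, 0.289]
wrist_force: [-0.9, -0.7, -0.6]
width: 0.0941
```

Run:
```python
from h import *
from bench import robot,cams
import pickle
o=robot.get_obs();print(o['time'],o['tool_pos'],o['ee_rot'])
s=cams.snapshot('wrist');save('wrist1',s['img']);pickle.dump(s,open('wrist1.pkl','wb'))
for l in [(12,-8,80),(12,-58,24),(-23,46,58)]:
    c,t=np.cos(.228),np.sin(.228);print(l,projw(s,[.551+(c*l[0]-t*l[1])/1e3,.340+(t*l[0]+c*l[1])/1e3,l[2]/1e3]))
```

```text
2.3667 [0.53462344 0.34675464 0.219422  ] [ 3.13720464 -0.01045259  0.2891374 ]
(12, -8, 80) [340.34706088 247.13072258]
(12, -58, 24) [332.61219966 274.77363256]
(-23, 46, 58) [305.20973606 181.83491172]
```

View pics/wrist1.png

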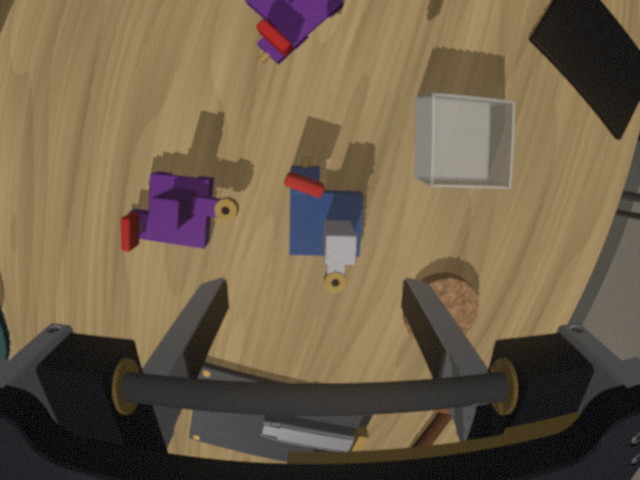

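Run:
```python
from h import *
import pickle
s=pickle.load(open('wrist1.pkl','rb'))['img']
save('crop1',cv2.resize(s[155:305,265:390],(667,800)[::1],interpolation=cv2.INTER_CUBIC)[:600] if 0 else cv2.resize(s[155:305,265:390],(500,600),interpolation=cv2.INTER_CUBIC))
```

```text
(no output)
```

View pics/crop1.png

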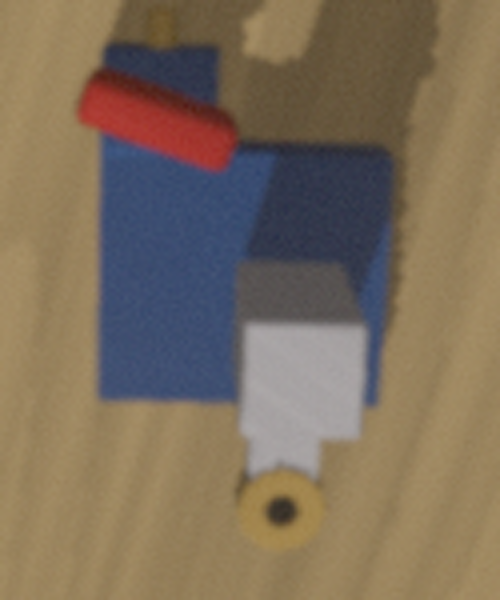

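Run:
```python
from fit import *
import pickle
w=pickle.load(open('wrist1.pkl','rb'))
q=lambda u,v:(265+u/4,155+v/4)
o=[(w,projw,l,q(*u)) for l,u in [((-2,6,80),(244,323)),((26,6,80),(363,325)),((26,-22,80),(360,438)),((-2,-22,80),(240,435)),((-38,-34,22),(100,400)),((38,34,22),(390,150)),((38,-34,22),(378,404)),((-38,60,22),(107,47))]]
x,r=fit(o,0,[.55,.34,.228]);print(x,r.round(1))
c,t=np.cos(x[2]),np.sin(x[2])
print('tower',x[0]+c*.012+t*.008,x[1]+t*.012-c*.008)
a,b=planew(w,q(95,95),.058)[:2],planew(w,q(228,140),.058)[:2];print('knob angle',x[2]-np.arctan2(*(b-a)[::-1]))
from bench import robot
go(robot.get_obs(),[x[0]+c*.012+t*.008,x[1]+t*.012-c*.008,.15],x[2])
```

```text
[0.55210756 0.33704873 0.26529   ] [[-0.1 -1. ]
 [ 1.4 -0.8]
 [ 0.3  0.2]
 [-0.1  0.5]
 [-1.  -0.1]
 [ 0.7  1.4]
 [ 0.1  0.2]
 [-2.1  0.1]]
tower 0.5657852737449033 0.33247487014622906
knob angle 0.3107858860001697
n 2 d world [ 0.0317 -0.0116 -0.0701] rv deg [ 0.36 -0.57  1.19]
{'x': np.float64(0.0132), 'y': np.float64(0.0098), 'z': np.float64(0.0353), 'rx': np.float64(0.18), 'ry': np.float64(-0.28), 'rz': np.float64(0.59)}
{'x': np.float64(0.0135), 'y': np.float64(0.0098), 'z': np.float64(0.0352), 'rx': np.float64(0.18), 'ry': np.float64(-0.28), 'rz': np.float64(0.59)}
```

Call:
{"op": "jog_arm", "data": {"series": [{"x": 0.0132, "y": 0.0098, "z": 0.035, "rx": 0.18, "ry": -0.28, "rz": 0.6}, {"x": 0.0135, "y": 0.0098, "z": 0.035, "rx": 0.18, "ry": -0.28, "rz": 0.6}, {"x": 0, "y": 0, "z": 0, "rx": 0, "ry": 0, "rz": 0}]}}

```text
time: 2.67
tool_pos: [0.5675, 0.3329, 0.1529]
ee_rot: [-3.142, -0.007, 0.265]
wrist_force: [-0.6, -0.3, -0.9]
width: 0.0941
```

Run:
```python
from h import *
from bench import robot,cams
o=robot.get_obs();print(o['time'],o['tool_pos'],o['ee_rot'])
s=cams.snapshot('wrist');save('wrist2',s['img'])
go(o,[.5655,.3325,.04],.262)
```

```text
2.6667 [0.56747556 0.3328908  0.15286764] [-3.14150058 -0.00720172  0.2654865 ]
n 3 d world [-0.002  -0.0004 -0.1129] rv deg [-0.01 -0.41  0.2 ]
{'x': np.float64(-0.0009), 'y': np.float64(-0.0), 'z': np.float64(0.0376), 'rx': np.float64(-0.0), 'ry': np.float64(-0.14), 'rz': np.float64(0.07)}
{'x': np.float64(-0.0009), 'y': np.float64(-0.0), 'z': np.float64(0.0376), 'rx': np.float64(-0.0), 'ry': np.float64(-0.14), 'rz': np.float64(0.07)}
{'x': np.float64(-0.0008), 'y': np.float64(-0.0), 'z': np.float64(0.0376), 'rx': np.float64(-0.0), 'ry': np.float64(-0.14), 'rz': np.float64(0.07)}
```

View pics/wrist2.png

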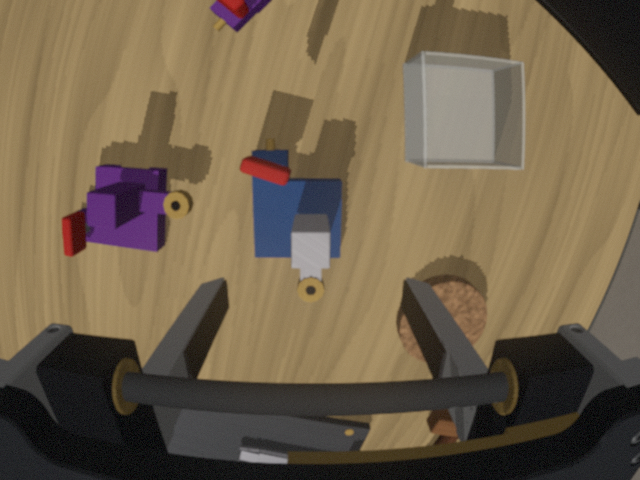

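The tower top at (311,245) lies between the fingers and squares with the jaws. Descending.

Call:
{"op": "jog_arm", "data": {"series": [{"x": -0.0005, "y": 0, "z": 0.028, "rx": 0, "ry": -0.1, "rz": 0}, {"x": -0.0005, "y": 0, "z": 0.028, "rx": 0, "ry": -0.1, "rz": 0}, {"x": -0.0005, "y": 0, "z": 0.028, "rx": 0, "ry": -0.1, "rz": 0}, {"x": -0.0005, "y": 0, "z": 0.026, "rx": 0, "ry": -0.1, "rz": 0}, {"x": 0, "y": 0, "z": 0, "rx": 0, "ry": 0, "rz": 0}]}}

```text
time: 3.13
tool_pos: [0.5701, 0.3326, 0.0598]
ee_rot: [-3.136, -0.023, 0.26]
wrist_force: [-0.9, -0.1, -1.3]
width: 0.0942
```

Call:
{"op": "jog_arm", "data": {"series": [{"x": 0, "y": 0, "z": 0, "rx": 0, "ry": 0, "rz": 0}, {"x": 0, "y": 0, "z": 0, "rx": 0, "ry": 0, "rz": 0}, {"x": 0, "y": 0, "z": 0, "rx": 0, "ry": 0, "rz": 0}, {"x": 0, "y": 0, "z": 0, "rx": 0, "ry": 0, "rz": 0}, {"x": 0, "y": 0, "z": 0, "rx": 0, "ry": 0, "rz": 0}, {"x": 0, "y": 0, "z": 0, "rx": 0, "ry": 0, "rz": 0}, {"x": 0, "y": 0, "z": 0, "rx": 0, "ry": 0, "rz": 0}, {"x": 0, "y": 0, "z": 0, "rx": 0, "ry": 0, "rz": 0}], "claw": 0}}

```text
time: 3.8
tool_pos: [0.5748, 0.3345, 0.0779]
ee_rot: [-3.131, -0.044, 0.259]
wrist_force: [-4.5, -1.2, 3.6]
width: 0.0446
```

Run:
```python
from h import *
from bench import robot,cams
o=robot.get_obs();print(o)
s=cams.snapshot('wrist');save('wrist3',s['img'])
o=robot.get_obs();print(o['tool_pos'],o['ee_rot'],o['width'],o['wrist_force'])
```

```text
{'time': 3.8, 'joint_positions': array([0.44070771, 0.35933038, 1.30055404, 0.00204266, 1.43652561,
       0.18159064]), 'qvel': array([ 0.00194348, -0.01123172, -0.0033553 ,  0.00120979,  0.02259171,
       -0.00058209]), 'joint_torque': array([-4.87146992e-01, -4.30973518e+01, -3.00503433e+01, -5.64807106e-02,
       -1.61200806e+00,  1.14862964e-02]), 'tool_pos': array([0.57482837, 0.33447938, 0.07787905]), 'ee_rot': array([-3.1314246 , -0.04407116,  0.25866526]), 'wrist_force': array([-4.46440227, -1.23678367,  3.56360515]), 'wrist_torque': array([-0.2741889 ,  0.62302033,  0.00434539]), 'width': 0.044626848750346663}
[0.57465067 0.33448916 0.0779365 ] [-3.13135923 -0.04371312  0.25870442] 0.04027504309758563 [-3.30277212 -1.14342095  1.66585462]
```

View pics/wrist3.png

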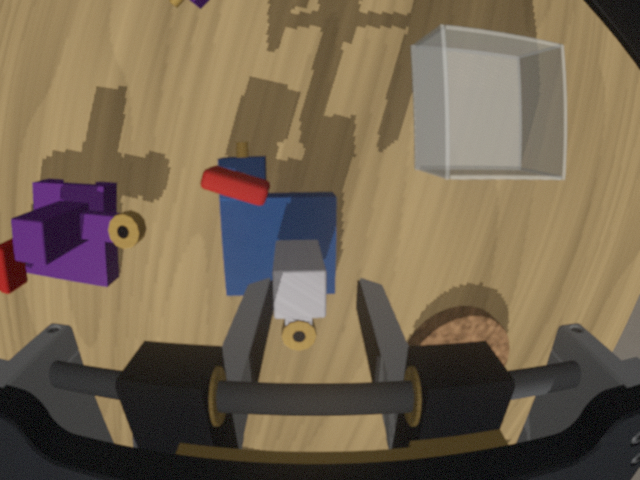

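Run:
```python
from h import *
from bench import robot,cams
go(robot.get_obs(),[.5655,.3325,.038],.262,4)
```

```text
n 4 d world [-0.0092 -0.002  -0.0399] rv deg [-0.58 -2.51 -0.18]
{'x': np.float64(-0.0028), 'y': np.float64(-0.0), 'z': np.float64(0.0099), 'rx': np.float64(-0.15), 'ry': np.float64(-0.63), 'rz': np.float64(-0.04)}
{'x': np.float64(-0.0027), 'y': np.float64(-0.0), 'z': np.float64(0.0099), 'rx': np.float64(-0.15), 'ry': np.float64(-0.63), 'rz': np.float64(-0.04)}
{'x': np.float64(-0.0026), 'y': np.float64(-0.0001), 'z': np.float64(0.0099), 'rx': np.float64(-0.15), 'ry': np.float64(-0.63), 'rz': np.float64(-0.04)}
{'x': np.float64(-0.0024), 'y': np.float64(-0.0001), 'z': np.float64(0.01), 'rx': np.float64(-0.15), 'ry': np.float64(-0.63), 'rz': np.float64(-0.04)}
```

Call:
{"op": "jog_arm", "data": {"series": [{"x": -0.0005, "y": 0, "z": 0.002, "rx": 0, "ry": -0.2, "rz": 0}, {"x": -0.0005, "y": 0, "z": 0.002, "rx": 0, "ry": -0.2, "rz": 0}, {"x": -0.0028, "y": 0, "z": 0.012, "rx": -0.15, "ry": -0.7, "rz": 0}, {"x": -0.0027, "y": 0, "z": 0.012, "rx": -0.15, "ry": -0.7, "rz": 0}, {"x": -0.0026, "y": 0, "z": 0.012, "rx": -0.15, "ry": -0.7, "rz": 0}, {"x": -0.0024, "y": 0, "z": 0.012, "rx": -0.15, "ry": -0.7, "rz": 0}], "claw": 0.75}}

```text
time: 4.35
tool_pos: [0.5656, 0.3328, 0.0234]
ee_rot: [3.141, 0.01, 0.259]
wrist_force: [-0.7, 0.0, -0.7]
width: 0.0703
```

Run:
```python
from h import *
from bench import robot,cams
o=robot.get_obs();print(o['wrist_force'])
go(o,[.5655,.3325,.038],.262,1)
```

```text
[-0.66202656  0.00756267 -0.7297679 ]
n 1 d world [-0.0001 -0.0003  0.0146] rv deg [ 0.01  0.6  -0.17]
{'x': np.float64(-0.0003), 'y': np.float64(0.0003), 'z': np.float64(-0.0146), 'rx': np.float64(0.01), 'ry': np.float64(0.6), 'rz': np.float64(-0.17)}
```

Call:
{"op": "jog_arm", "data": {"series": [{"x": 0, "y": 0, "z": -0.014, "rx": 0, "ry": 0.6, "rz": -0.1}, {"x": 0, "y": 0, "z": 0, "rx": 0, "ry": 0, "rz": 0}]}}

```text
time: 4.52
tool_pos: [0.5641, 0.3321, 0.0324]
ee_rot: [3.14, 0.007, 0.261]
wrist_force: [0.9, 0.4, 0.5]
width: 0.0706
```

Call:
{"op": "jog_arm", "data": {"series": [{"x": 0, "y": 0, "z": 0, "rx": 0, "ry": 0, "rz": 0}, {"x": 0, "y": 0, "z": 0, "rx": 0, "ry": 0, "rz": 0}]}}

```text
time: 4.68
tool_pos: [0.5635, 0.3318, 0.0318]
ee_rot: [3.139, 0.009, 0.261]
wrist_force: [0.4, -0.6, 0.1]
width: 0.0704
```

Call:
{"op": "jog_arm", "data": {"series": [{"x": 0.001, "y": 0, "z": -0.004, "rx": 0, "ry": 0.2, "rz": 0}, {"x": 0, "y": 0, "z": 0, "rx": 0, "ry": 0, "rz": 0}, {"x": 0, "y": 0, "z": 0, "rx": 0, "ry": 0, "rz": 0}, {"x": 0, "y": 0, "z": 0, "rx": 0, "ry": 0, "rz": 0}, {"x": 0, "y": 0, "z": 0, "rx": 0, "ry": 0, "rz": 0}], "claw": 0}}

```text
time: 5.1
tool_pos: [0.5649, 0.3322, 0.0375]
ee_rot: [3.14, 0.003, 0.261]
wrist_force: [-0.4, -0.0, -0.1]
width: 0.0408
```

Call:
{"op": "jog_arm", "data": {"series": [{"x": 0, "y": 0, "z": 0, "rx": 0, "ry": 0, "rz": 0}, {"x": 0, "y": 0, "z": 0, "rx": 0, "ry": 0, "rz": 0}, {"x": 0, "y": 0, "z": 0, "rx": 0, "ry": 0, "rz": 0}, {"x": 0, "y": 0, "z": 0, "rx": 0, "ry": 0, "rz": 0}]}}

```text
time: 5.43
tool_pos: [0.5649, 0.3322, 0.0377]
ee_rot: [3.14, 0.003, 0.261]
wrist_force: [-0.7, -0.7, -0.3]
width: 0.0279
```

Call:
{"op": "jog_arm", "data": {"series": [{"x": 0, "y": 0, "z": -0.01, "rx": 0, "ry": 0, "rz": 0}, {"x": 0, "y": 0, "z": -0.02, "rx": 0, "ry": 0, "rz": 0}, {"x": 0, "y": 0, "z": -0.02, "rx": 0, "ry": 0, "rz": 0}, {"x": 0, "y": 0, "z": -0.015, "rx": 0, "ry": 0, "rz": 0}, {"x": 0, "y": 0, "z": 0, "rx": 0, "ry": 0, "rz": 0}]}}

```text
time: 5.85
tool_pos: [0.5601, 0.3298, 0.0972]
ee_rot: [3.136, 0.021, 0.261]
wrist_force: [1.5, -0.1, -3.5]
width: 0.0278
```

Run:
```python
from h import *
from bench import robot,cams
o=robot.get_obs();print(o['tool_pos'],o['ee_rot'],o['wrist_force'],o['width'])
go(o,[.495,.025,.105],.0165,12)
```

```text
[0.56007299 0.32981433 0.0971784 ] [3.13588327 0.02094557 0.26099782] [ 1.51758925 -0.0878198  -3.5122723 ] 0.02782755011220304
n 12 d world [-0.0651 -0.3048  0.0078] rv deg [ 0.47  1.15 14.01]
{'x': np.float64(-0.0118), 'y': np.float64(0.0231), 'z': np.float64(-0.0003), 'rx': np.float64(0.04), 'ry': np.float64(0.1), 'rz': np.float64(1.17)}
{'x': np.float64(-0.0113), 'y': np.float64(0.0234), 'z': np.float64(-0.0003), 'rx': np.float64(0.04), 'ry': np.float64(0.1), 'rz': np.float64(1.17)}
{'x': np.float64(-0.0109), 'y': np.float64(0.0236), 'z': np.float64(-0.0003), 'rx': np.float64(0.04), 'ry': np.float64(0.1), 'rz': np.float64(1.17)}
{'x': np.float64(-0.0104), 'y': np.float64(0.0238), 'z': np.float64(-0.0004), 'rx': np.float64(0.04), 'ry': np.float64(0.1), 'rz': np.float64(1.17)}
{'x': np.float64(-0.0099), 'y': np.float64(0.024), 'z': np.float64(-0.0004), 'rx': np.float64(0.04), 'ry': np.float64(0.1), 'rz': np.float64(1.17)}
{'x': np.float64(-0.0094), 'y': np.float64(0.0242), 'z': np.float64(-0.0004), 'rx': np.float64(0.04), 'ry': np.float64(0.1), 'rz': np.float64(1.17)}
{'x': np.floa
[... 180 characters left out ...]
.0246), 'z': np.float64(-0.0005), 'rx': np.float64(0.04), 'ry': np.float64(0.1), 'rz': np.float64(1.17)}
{'x': np.float64(-0.0079), 'y': np.float64(0.0248), 'z': np.float64(-0.0005), 'rx': np.float64(0.04), 'ry': np.float64(0.1), 'rz': np.float64(1.17)}
{'x': np.float64(-0.0074), 'y': np.float64(0.0249), 'z': np.float64(-0.0006), 'rx': np.float64(0.04), 'ry': np.float64(0.1), 'rz': np.float64(1.17)}
{'x': np.float64(-0.0069), 'y': np.float64(0.0251), 'z': np.float64(-0.0006), 'rx': np.float64(0.04), 'ry': np.float64(0.1), 'rz': np.float64(1.17)}
{'x': np.float64(-0.0064), 'y': np.float64(0.0252), 'z': np.float64(-0.0006), 'rx': np.float64(0.04), 'ry': np.float64(0.1), 'rz': np.float64(1.17)}
```

Call:
{"op": "jog_arm", "data": {"series": [{"x": -0.0118, "y": 0.023, "z": -0.0005, "rx": 0.04, "ry": 0.1, "rz": 1.17}, {"x": -0.0113, "y": 0.0234, "z": -0.0005, "rx": 0.04, "ry": 0.1, "rz": 1.17}, {"x": -0.011, "y": 0.0236, "z": -0.0005, "rx": 0.04, "ry": 0.1, "rz": 1.17}, {"x": -0.0104, "y": 0.0238, "z": -0.0005, "rx": 0.04, "ry": 0.1, "rz": 1.17}, {"x": -0.01, "y": 0.024, "z": -0.0005, "rx": 0.04, "ry": 0.1, "rz": 1.17}, {"x": -0.0094, "y": 0.0242, "z": -0.0005, "rx": 0.04, "ry": 0.1, "rz": 1.17}, {"x": -0.009, "y": 0.0244, "z": -0.0005, "rx": 0.04, "ry": 0.1, "rz": 1.17}, {"x": -0.0084, "y": 0.0246, "z": -0.0005, "rx": 0.04, "ry": 0.1, "rz": 1.17}, {"x": -0.008, "y": 0.0248, "z": -0.0005, "rx": 0.04, "ry": 0.1, "rz": 1.17}, {"x": -0.0074, "y": 0.025, "z": -0.0005, "rx": 0.04, "ry": 0.1, "rz": 1.17}, {"x": -0.007, "y": 0.025, "z": -0.0005, "rx": 0.04, "ry": 0.1, "rz": 1.17}, {"x": -0.0064, "y": 0.025, "z": -0.0005, "rx": 0.04, "ry": 0.1, "rz": 1.17}]}}

```text
time: 6.85
tool_pos: [0.4803, 0.0168, 0.0884]
ee_rot: [3.14, 0.024, 0.015]
wrist_force: [1.2, -1.2, -4.9]
width: 0.0281
```

Call:
{"op": "jog_arm", "data": {"series": [{"x": 0, "y": 0, "z": 0, "rx": 0, "ry": 0, "rz": 0}, {"x": 0, "y": 0, "z": 0, "rx": 0, "ry": 0, "rz": 0}]}}

```text
time: 7.02
tool_pos: [0.4772, 0.012, 0.0861]
ee_rot: [3.138, 0.029, 0.008]
wrist_force: [0.0, 0.8, -4.7]
width: 0.0277
```

Run:
```python
from h import *
from bench import robot,cams
import pickle
o=robot.get_obs();print(o['time'],o['tool_pos'],o['ee_rot'],o['wrist_force'],o['width'])
for n in ['wrist','scene']:
    s=cams.snapshot(n);save(n+'4',s['img']);pickle.dump(s,open(n+'4.pkl','wb'))
```

```text
7.0167 [0.47724032 0.01196701 0.08609782] [3.13763052 0.02924077 0.00760265] [ 0.02103901  0.81151454 -4.68858181] 0.027747804913778127
```

View pics/wrist4.png

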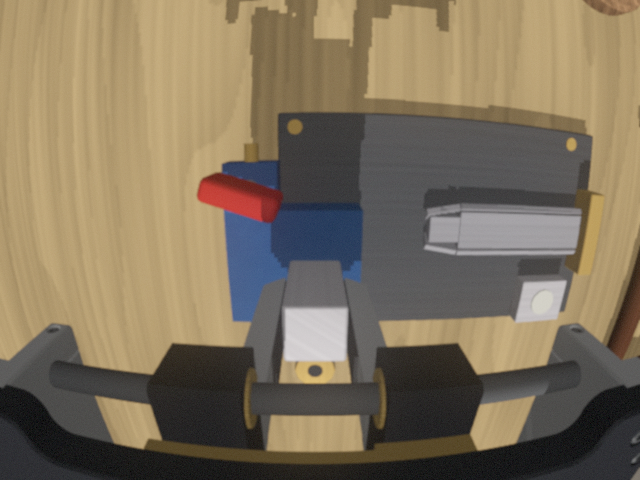

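View pics/scene4.png

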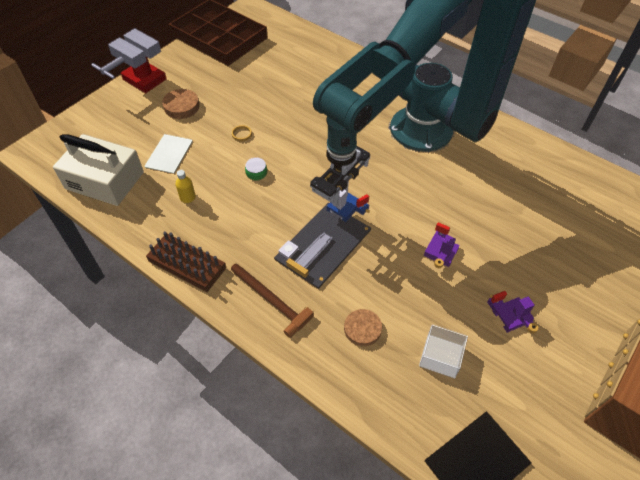

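Run:
```python
from h import *
import pickle
s=pickle.load(open('wrist4.pkl','rb'))['img']
save('crop4',cv2.resize(s[100:330,410:615],(535,600),interpolation=cv2.INTER_CUBIC))
```

```text
(no output)
```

View pics/crop4.png

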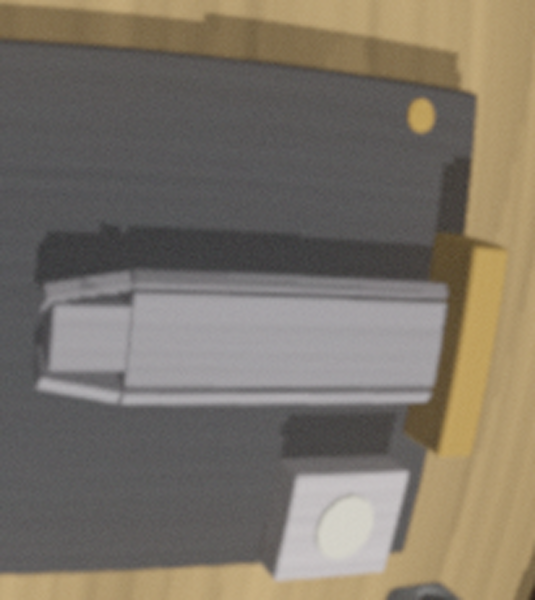

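Run:
```python
from fit import *
import pickle
w=pickle.load(open('wrist4.pkl','rb'));k=205/535
q=lambda u,v:(410+u*k,100+v*k)
P=[((62,-40,26),q(298,475)),((106,-40,26),q(408,470)),((106,-76,26),q(384,568)),((62,-76,26),q(276,578)),((84,-58,26),q(346,527)),((125,78,12),q(474,96)),((110,33,34),q(468,240)),((110,-33,34),q(440,452)),((125,-78,12),q(402,552)),((-125,78,12),(278,114))]
o=[(w,projw,l,u) for l,u in P]
x,r=fit(o,0,[.574,.034,.0165]);print(x,r.round(1))
from bench import robot
ob=robot.get_obs();p=np.array(ob['tool_pos']);
# carriage check: project carriage body points assuming grip
yaw=ob['ee_rot'][2];c,t=np.cos(yaw),np.sin(yaw)
for l in [(-2,6,80),(26,6,80),(26,-22,80),(-2,-22,80),(-38,60,22),(-38,-34,22)]:
    a,b=(l[0]-12)/1e3,(l[1]+8)/1e3;print(l,projw(w,[p[0]+c*a-t*b,p[1]+t*a+c*b,p[2]-.0377+l[2]/1e3]).round(1))
```

```text
[0.57513081 0.03138091 0.0167853 ] [[-0.2 -0.4]
 [ 0.9 -0.6]
 [ 0.5  1. ]
 [-0.6  1.1]
 [-0.7 -0.9]
 [ 1.7 -2.6]
 [ 2.6  0.9]
 [-0.7  1.7]
 [ 1.5  0.2]
 [-2.5 -0.3]]
(-2, 6, 80) [276.2 304.6]
(26, 6, 80) [344.4 305.5]
(26, -22, 80) [342.3 361.1]
(-2, -22, 80) [279.2 360. ]
(-38, 60, 22) [220.8 161.1]
(-38, -34, 22) [232.4 318.4]
```

Run:
```python
from h import *
from bench import robot,cams
o=robot.get_obs();print(o['tool_pos'],o['ee_rot']);go(o,[.503,.0238,.065],.0168,4)
```

```text
[0.47748794 0.01268797 0.08615074] [3.13716116 0.02944764 0.00954362]
n 4 d world [ 0.0255  0.0111 -0.0212] rv deg [ 0.25  1.69 -0.41]
{'x': np.float64(0.0066), 'y': np.float64(-0.0027), 'z': np.float64(0.0051), 'rx': np.float64(0.06), 'ry': np.float64(0.42), 'rz': np.float64(-0.1)}
{'x': np.float64(0.0065), 'y': np.float64(-0.0027), 'z': np.float64(0.0051), 'rx': np.float64(0.06), 'ry': np.float64(0.42), 'rz': np.float64(-0.1)}
{'x': np.float64(0.0065), 'y': np.float64(-0.0027), 'z': np.float64(0.0052), 'rx': np.float64(0.06), 'ry': np.float64(0.42), 'rz': np.float64(-0.1)}
{'x': np.float64(0.0065), 'y': np.float64(-0.0027), 'z': np.float64(0.0052), 'rx': np.float64(0.06), 'ry': np.float64(0.42), 'rz': np.float64(-0.1)}
```

Call:
{"op": "jog_arm", "data": {"series": [{"x": 0.0066, "y": -0.0027, "z": 0.0042, "rx": 0.06, "ry": 0.6, "rz": -0.1}, {"x": 0.0066, "y": -0.0027, "z": 0.0042, "rx": 0.06, "ry": 0.6, "rz": -0.1}, {"x": 0.0066, "y": -0.0027, "z": 0.0042, "rx": 0.06, "ry": 0.6, "rz": -0.1}, {"x": 0.0066, "y": -0.0027, "z": 0.0042, "rx": 0.06, "ry": 0.6, "rz": -0.1}, {"x": 0, "y": 0, "z": -0.001, "rx": 0, "ry": 0.1, "rz": 0}]}}

```text
time: 7.53
tool_pos: [0.5065, 0.0291, 0.0668]
ee_rot: [-3.139, -0.017, 0.023]
wrist_force: [-0.8, -0.4, -4.5]
width: 0.0277
```

Run:
```python
from h import *
from bench import robot,cams
import pickle
o=robot.get_obs();print(o['tool_pos'],o['ee_rot'],o['wrist_force']);go(o,[.503,.0238,.052],.0168,3)
s=cams.snapshot('wrist');save('wrist5',s['img']);pickle.dump(s,open('wrist5.pkl','wb'))
```

```text
[0.50645413 0.02909271 0.0668326 ] [-3.13921482 -0.01734493  0.02314189] [-0.77830715 -0.44680193 -4.50922132]
n 3 d world [-0.0035 -0.0053 -0.0148] rv deg [-0.14 -0.99  0.36]
{'x': np.float64(-0.0013), 'y': np.float64(0.0017), 'z': np.float64(0.0049), 'rx': np.float64(-0.05), 'ry': np.float64(-0.33), 'rz': np.float64(0.12)}
{'x': np.float64(-0.0012), 'y': np.float64(0.0017), 'z': np.float64(0.0049), 'rx': np.float64(-0.05), 'ry': np.float64(-0.33), 'rz': np.float64(0.12)}
{'x': np.float64(-0.0012), 'y': np.float64(0.0017), 'z': np.float64(0.0049), 'rx': np.float64(-0.05), 'ry': np.float64(-0.33), 'rz': np.float64(0.12)}
```

View pics/wrist5.png

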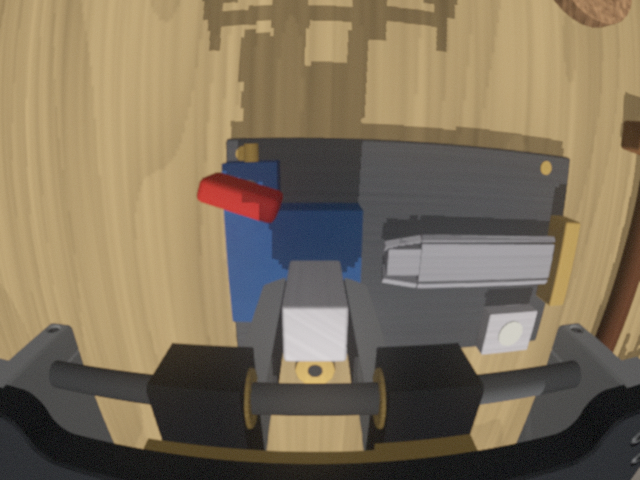

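Call:
{"op": "jog_arm", "data": {"series": [{"x": -0.001, "y": 0.0015, "z": 0.003, "rx": -0.05, "ry": -0.25, "rz": 0.1}, {"x": -0.001, "y": 0.0015, "z": 0.003, "rx": -0.05, "ry": -0.25, "rz": 0.1}, {"x": -0.001, "y": 0.0015, "z": 0.003, "rx": -0.05, "ry": -0.25, "rz": 0.1}, {"x": 0, "y": 0, "z": 0, "rx": 0, "ry": 0, "rz": 0}, {"x": 0, "y": 0, "z": -0.0005, "rx": 0, "ry": 0, "rz": 0}]}}

```text
time: 8.0
tool_pos: [0.5029, 0.0243, 0.0579]
ee_rot: [3.14, -0.002, 0.019]
wrist_force: [0.1, 0.3, -5.2]
width: 0.0277
```

Run:
```python
from h import *
from bench import robot,cams
o=robot.get_obs();print(o['tool_pos'],o['ee_rot'],o['wrist_force']);go(o,[.503,.0238,.051],.0168,1)
```

```text
[0.50288943 0.0242552  0.05791737] [ 3.14032746e+00 -1.61944347e-03  1.86423540e-02] [ 0.12287824  0.28950005 -5.17940673]
n 1 d world [ 0.0001 -0.0005 -0.0069] rv deg [ 0.07 -0.09  0.11]
{'x': np.float64(0.0001), 'y': np.float64(0.0004), 'z': np.float64(0.0069), 'rx': np.float64(0.07), 'ry': np.float64(-0.09), 'rz': np.float64(0.11)}
```

Nearly aligned; lowering the last ~8 mm to the deck.

Call:
{"op": "jog_arm", "data": {"series": [{"x": 0, "y": 0.0004, "z": 0.002, "rx": 0, "ry": 0, "rz": 0.1}, {"x": 0, "y": 0, "z": 0.002, "rx": 0, "ry": 0, "rz": 0}, {"x": 0, "y": 0, "z": 0.001, "rx": 0, "ry": 0, "rz": 0}, {"x": 0, "y": 0, "z": 0, "rx": 0, "ry": 0, "rz": 0}, {"x": 0, "y": 0, "z": 0, "rx": 0, "ry": 0, "rz": 0}]}}

```text
time: 8.42
tool_pos: [0.5031, 0.0233, 0.053]
ee_rot: [3.14, -0.003, 0.016]
wrist_force: [-0.0, -0.7, -3.9]
width: 0.0278
```

Run:
```python
from h import *
from bench import robot,cams
import pickle
o=robot.get_obs();print(o['time'],o['tool_pos'],o['ee_rot'],o['wrist_force'])
s=cams.snapshot('wrist');save('wrist6',cv2.resize(s['img'][110:380,200:600],(800,540),interpolation=cv2.INTER_CUBIC));pickle.dump(s,open('wrist6.pkl','wb'))
```

```text
8.4167 [0.5030917  0.02328492 0.05298866] [ 3.14026335e+00 -2.70531023e-03  1.57064907e-02] [-0.021119   -0.66430347 -3.94544368]
```

View pics/wrist6.png

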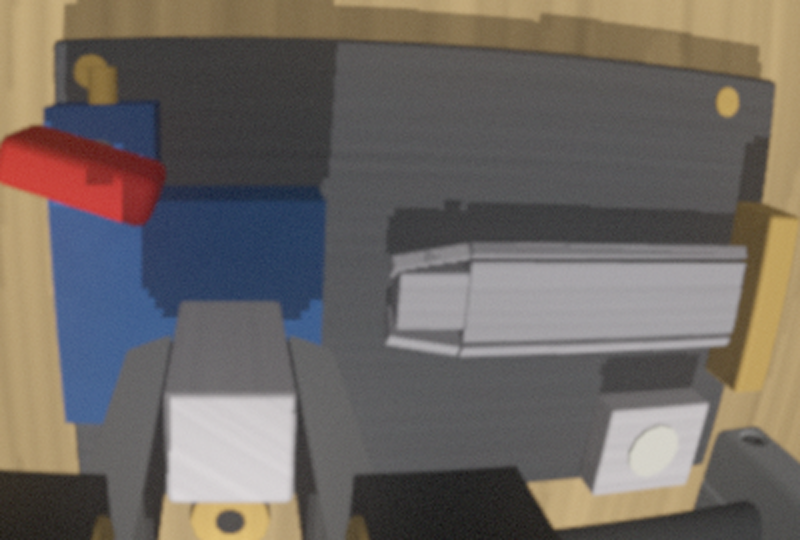

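Run:
```python
from fit import *
import pickle
w=pickle.load(open('wrist6.pkl','rb'))
q=lambda u,v:(200+u/2,110+v/2)
P=[((62,-40,26),q(607,405)),((106,-40,26),q(708,402)),((106,-76,26),q(690,487)),((62,-76,26),q(592,493)),((84,-58,26),q(653,450)),((125,78,12),q(773,82)),((-125,78,12),q(62,40)),((4,0,23.5),q(466.5,300)),((110,0,23.5),q(737,297))]
x,r=fit([(w,projw,l,u) for l,u in P],0,[.574,.034,.0165]);print(x,r.round(1))
P=[((38,34,22),q(323,197)),((-38,-34,22),q(68,422)),((-38,60,22),q(47,107)),((-2,6,80),q(168,393)),((26,6,80),q(295,393)),((26,-22,80),q(293,500)),((-2,-22,80),q(168,500)),]
for z in(.0125,.0155):
  y,r=fit([(w,projw,l,u) for l,u in P],z,[.49,.03,.0165]);print(y,r.round(1))
  d=R.from_euler('z',-x[2]).as_matrix()[:2,:2]@(y[:2]-x[:2]);print('carriage in jig',d,y[2]-x[2])
```

```text
[0.57481678 0.03166393 0.01093677] [[ 2.5  2.6]
 [ 0.6 -0.1]
 [-2.3 -1.5]
 [-0.7  1.5]
 [-0.8 -0.3]
 [ 2.1 -1.3]
 [-6.9 -0.6]
 [ 2.5  0.8]
 [ 0.1  0.1]]
[0.49210511 0.02989994 0.01637796] [[ 1.2  2.1]
 [-0.5 -0.9]
 [-1.2  0.8]
 [-1.9 -0.7]
 [ 1.4 -0.8]
 [-0.   0.1]
 [ 0.6  0.3]]
carriage in jig [-0.08272602 -0.0008593 ] 0.005441190063366021
[0.49205495 0.03127613 0.02304761] [[ 1.5  0.3]
 [-1.3 -0.1]
 [-3.4 -0.7]
 [-2.7 -0.3]
 [ 2.  -0.9]
 [ 0.9  1.1]
 [ 0.2  1.7]]
carriage in jig [-0.08276113  0.00051736] 0.012110842910006461
```

Call:
{"op": "jog_arm", "data": {"series": [{"x": 0, "y": 0, "z": 0.002, "rx": 0, "ry": 0, "rz": 0}, {"x": 0, "y": 0, "z": 0.001, "rx": 0, "ry": 0, "rz": 0}, {"x": 0, "y": 0, "z": 0, "rx": 0, "ry": 0, "rz": 0}, {"x": 0, "y": 0, "z": 0, "rx": 0, "ry": 0, "rz": 0}]}}

```text
time: 8.8
tool_pos: [0.5033, 0.0233, 0.05]
ee_rot: [3.14, -0.003, 0.016]
wrist_force: [0.4, -0.5, -4.7]
width: 0.0281
```

Call:
{"op": "jog_arm", "data": {"series": [{"x": 0, "y": 0, "z": 0.001, "rx": 0, "ry": 0, "rz": 0}, {"x": 0, "y": 0, "z": 0.0005, "rx": 0, "ry": 0, "rz": 0}, {"x": 0, "y": 0, "z": 0, "rx": 0, "ry": 0, "rz": 0}]}}

```text
time: 9.05
tool_pos: [0.5036, 0.0233, 0.05]
ee_rot: [3.14, -0.004, 0.016]
wrist_force: [0.4, -0.4, -4.2]
width: 0.0281
```

Call:
{"op": "jog_arm", "data": {"series": [{"x": 0.004, "y": 0, "z": 0, "rx": 0, "ry": 0, "rz": 0}, {"x": 0.005, "y": 0, "z": 0, "rx": 0, "ry": 0, "rz": 0}, {"x": 0.005, "y": 0, "z": 0, "rx": 0, "ry": 0, "rz": 0}, {"x": 0.005, "y": 0, "z": 0, "rx": 0, "ry": 0, "rz": 0}, {"x": 0.005, "y": 0, "z": 0, "rx": 0, "ry": 0, "rz": 0}, {"x": 0.003, "y": 0, "z": 0, "rx": 0, "ry": 0, "rz": 0}, {"x": 0.002, "y": 0, "z": 0, "rx": 0, "ry": 0, "rz": 0}]}}

```text
time: 9.63
tool_pos: [0.535, 0.0241, 0.0498]
ee_rot: [3.141, -0.002, 0.016]
wrist_force: [-2.1, 0.6, -1.2]
width: 0.0279
```

Run:
```python
from h import *
from bench import robot,cams
import pickle
o=robot.get_obs();print(o['time'],o['tool_pos'],o['ee_rot'],o['wrist_force'],o['wrist_torque'])
s=cams.snapshot('wrist');save('wrist7',cv2.resize(s['img'][110:380,200:600],(800,540),interpolation=cv2.INTER_CUBIC));pickle.dump(s,open('wrist7.pkl','wb'))
```

```text
9.6333 [0.53500907 0.02413618 0.04981058] [ 3.14082278e+00 -2.19186899e-03  1.62004140e-02] [-2.0960784   0.59942182 -1.23311958] [0.08388188 0.39871809 0.0986779 ]
```

View pics/wrist7.png

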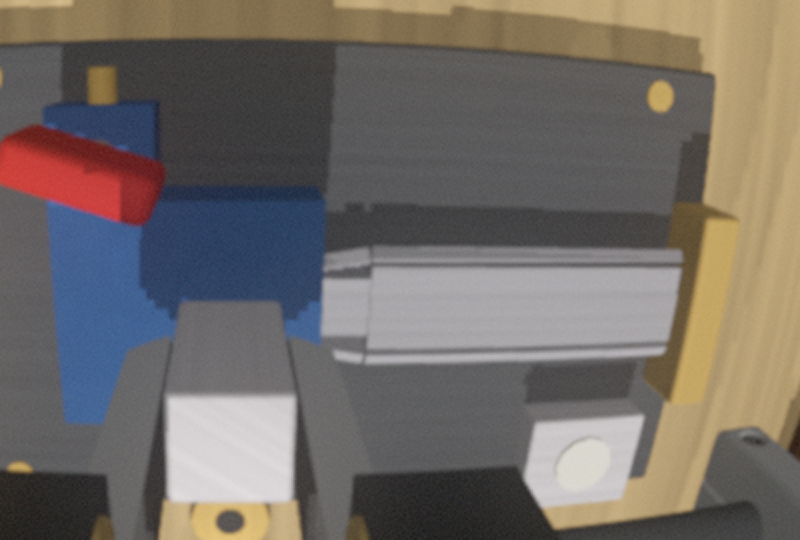

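The front face at (322,310) is already over the nose and lined up with it. Continuing.

Call:
{"op": "jog_arm", "data": {"series": [{"x": 0.004, "y": 0, "z": 0, "rx": 0, "ry": 0, "rz": 0}, {"x": 0.004, "y": 0, "z": 0, "rx": 0, "ry": 0, "rz": 0}, {"x": 0.004, "y": 0, "z": 0, "rx": 0, "ry": 0, "rz": 0}, {"x": 0.004, "y": 0, "z": 0, "rx": 0, "ry": 0, "rz": 0}]}}

```text
time: 10.02
tool_pos: [0.552, 0.0245, 0.0498]
ee_rot: [3.141, -0.002, 0.016]
wrist_force: [-1.4, 0.2, -2.4]
width: 0.0278
```

Call:
{"op": "jog_arm", "data": {"series": [{"x": 0.004, "y": 0, "z": 0, "rx": 0, "ry": 0, "rz": 0}, {"x": 0.004, "y": 0, "z": 0, "rx": 0, "ry": 0, "rz": 0}, {"x": 0.004, "y": 0, "z": 0, "rx": 0, "ry": 0, "rz": 0}, {"x": 0.004, "y": 0, "z": 0, "rx": 0, "ry": 0, "rz": 0}]}}

```text
time: 10.35
tool_pos: [0.5697, 0.0248, 0.0498]
ee_rot: [3.141, -0.001, 0.016]
wrist_force: [-2.0, 0.4, -1.6]
width: 0.0281
```

Call:
{"op": "jog_arm", "data": {"series": [{"x": 0.005, "y": 0, "z": 0, "rx": 0, "ry": 0, "rz": 0}, {"x": 0.007, "y": 0, "z": 0, "rx": 0, "ry": 0, "rz": 0}, {"x": 0.007, "y": 0, "z": 0, "rx": 0, "ry": 0, "rz": 0}, {"x": 0.007, "y": 0, "z": 0, "rx": 0, "ry": 0, "rz": 0}, {"x": 0.006, "y": 0, "z": 0, "rx": 0, "ry": 0, "rz": 0}, {"x": 0.006, "y": 0, "z": 0, "rx": 0, "ry": 0, "rz": 0}, {"x": 0.006, "y": 0, "z": 0, "rx": 0, "ry": 0, "rz": 0}, {"x": 0.006, "y": 0, "z": 0, "rx": 0, "ry": 0, "rz": 0}, {"x": 0.004, "y": 0, "z": 0, "rx": 0, "ry": 0, "rz": 0}, {"x": 0.003, "y": 0, "z": 0, "rx": 0, "ry": 0, "rz": 0}]}}

```text
time: 11.18
tool_pos: [0.6334, 0.0258, 0.0498]
ee_rot: [3.141, -0.001, 0.016]
wrist_force: [-2.4, 0.9, -0.3]
width: 0.0275
```

Call:
{"op": "jog_arm", "data": {"series": [{"x": 0.003, "y": 0, "z": 0, "rx": 0, "ry": 0, "rz": 0}, {"x": 0.003, "y": 0, "z": 0, "rx": 0, "ry": 0, "rz": 0}, {"x": 0.003, "y": 0, "z": 0, "rx": 0, "ry": 0, "rz": 0}, {"x": 0.003, "y": 0, "z": 0, "rx": 0, "ry": 0, "rz": 0}, {"x": 0.002, "y": 0, "z": 0, "rx": 0, "ry": 0, "rz": 0}, {"x": 0.002, "y": 0, "z": 0, "rx": 0, "ry": 0, "rz": 0}]}}

```text
time: 11.68
tool_pos: [0.651, 0.026, 0.0498]
ee_rot: [3.141, -0.0, 0.016]
wrist_force: [-2.1, -0.5, -0.9]
width: 0.028
```

Call:
{"op": "jog_arm", "data": {"series": [{"x": 0.002, "y": 0, "z": 0, "rx": 0, "ry": 0, "rz": 0}, {"x": 0.002, "y": 0, "z": 0, "rx": 0, "ry": 0, "rz": 0}, {"x": 0.002, "y": 0, "z": 0, "rx": 0, "ry": 0, "rz": 0}, {"x": 0.002, "y": 0, "z": 0, "rx": 0, "ry": 0, "rz": 0}]}}

```text
time: 12.02
tool_pos: [0.6586, 0.0261, 0.0498]
ee_rot: [3.141, 0.002, 0.016]
wrist_force: [-8.4, -0.7, 2.5]
width: 0.0278
```

Call:
{"op": "jog_arm", "data": {"series": [{"x": 0.002, "y": 0, "z": 0, "rx": 0, "ry": 0, "rz": 0}, {"x": 0.002, "y": 0, "z": 0, "rx": 0, "ry": 0, "rz": 0}, {"x": 0, "y": 0, "z": 0, "rx": 0, "ry": 0, "rz": 0}]}}

```text
time: 12.27
tool_pos: [0.6588, 0.0261, 0.05]
ee_rot: [3.141, 0.013, 0.015]
wrist_force: [-0.4, -0.2, -2.9]
width: 0.0273
```

Run:
```python
from h import *
from bench import robot,cams
import pickle
o=robot.get_obs();print(o['time'],o['tool_pos'],o['ee_rot'],o['wrist_force'],o['wrist_torque'])
s=cams.snapshot('wrist');save('wrist8',cv2.resize(s['img'][110:380,150:550],(800,540),interpolation=cv2.INTER_CUBIC));pickle.dump(s,open('wrist8.pkl','wb'))
```

```text
12.2667 [0.65878529 0.02605741 0.05003308] [3.14076965 0.01278274 0.01457768] [-0.39415684 -0.2009996  -2.86484405] [ 0.07065745 -0.29968523 -0.04346542]
```

View pics/wrist8.png

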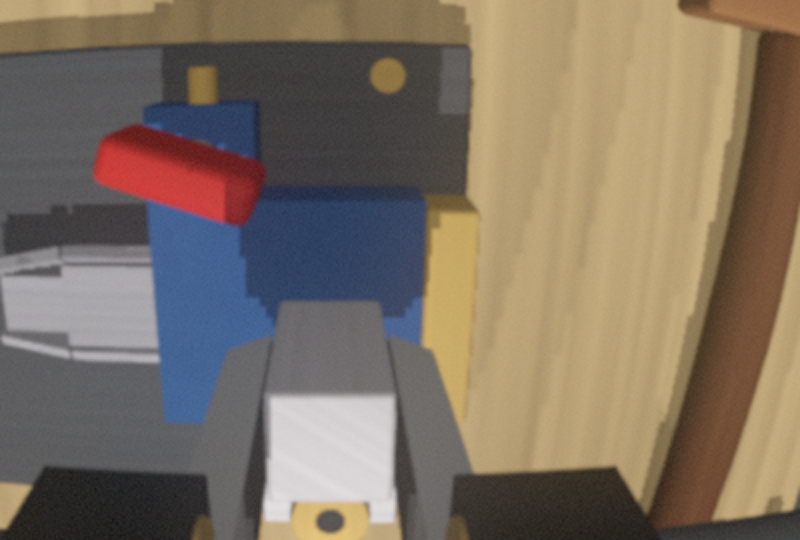

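The carriage front at column ~425 touches the brass stop, the rail is inside the groove, and the knob is still loose (~0.3 rad). Releasing and going up.

Call:
{"op": "jog_arm", "data": {"series": [{"x": 0, "y": 0, "z": 0, "rx": 0, "ry": 0, "rz": 0}, {"x": 0, "y": 0, "z": 0, "rx": 0, "ry": 0, "rz": 0}, {"x": 0, "y": 0, "z": 0, "rx": 0, "ry": 0, "rz": 0}, {"x": 0, "y": 0, "z": 0, "rx": 0, "ry": 0, "rz": 0}, {"x": 0, "y": 0, "z": 0, "rx": 0, "ry": 0, "rz": 0}], "claw": 0.7}}

```text
time: 12.73
tool_pos: [0.6637, 0.0259, 0.0532]
ee_rot: [3.14, 0.0, 0.015]
wrist_force: [0.6, 0.4, -0.3]
width: 0.0578
```

Call:
{"op": "jog_arm", "data": {"series": [{"x": 0, "y": 0, "z": -0.015, "rx": 0, "ry": 0, "rz": 0}, {"x": 0, "y": 0, "z": -0.025, "rx": 0, "ry": 0, "rz": 0}, {"x": 0, "y": 0, "z": -0.025, "rx": 0, "ry": 0, "rz": 0}, {"x": 0, "y": 0, "z": -0.02, "rx": 0, "ry": 0, "rz": 0}, {"x": 0, "y": 0, "z": -0.01, "rx": 0, "ry": 0, "rz": 0}, {"x": 0, "y": 0, "z": 0, "rx": 0, "ry": 0, "rz": 0}]}}

```text
time: 13.23
tool_pos: [0.6644, 0.0261, 0.1512]
ee_rot: [3.14, -0.001, 0.015]
wrist_force: [0.1, 0.2, 0.6]
width: 0.0659
```

Run:
```python
from h import *
from bench import robot,cams
import pickle
o=robot.get_obs();print(o['time'],o['tool_pos'],o['ee_rot'],o['wrist_force'],o['width'])
s=cams.snapshot('wrist');save('wrist9',cv2.resize(s['img'][80:380,150:550],(800,600),interpolation=cv2.INTER_CUBIC));pickle.dump(s,open('wrist9.pkl','wb'))
go(o,[.623,.0786,.14],1.276,12)
```

```text
13.2333 [0.66444384 0.0261031  0.15123153] [ 3.14010567e+00 -7.19224793e-04  1.46463985e-02] [0.11168716 0.1836442  0.61789963] 0.06591405152220854
n 12 d world [-0.0414  0.0525 -0.0112] rv deg [ 1.000e-01  2.000e-02 -7.227e+01]
{'x': np.float64(-0.0034), 'y': np.float64(-0.0044), 'z': np.float64(0.0009), 'rx': np.float64(0.01), 'ry': np.float64(0.0), 'rz': np.float64(-6.02)}
{'x': np.float64(-0.0029), 'y': np.float64(-0.0048), 'z': np.float64(0.0009), 'rx': np.float64(0.01), 'ry': np.float64(0.0), 'rz': np.float64(-6.02)}
{'x': np.float64(-0.0024), 'y': np.float64(-0.005), 'z': np.float64(0.0009), 'rx': np.float64(0.01), 'ry': np.float64(0.0), 'rz': np.float64(-6.02)}
{'x': np.float64(-0.0019), 'y': np.float64(-0.0053), 'z': np.float64(0.0009), 'rx': np.float64(0.01), 'ry': np.float64(0.0), 'rz': np.float64(-6.02)}
{'x': np.float64(-0.0013), 'y': np.float64(-0.0054), 'z': np.float64(0.0009), 'rx': np.float64(0.01), 'ry': np.float64(0.0), 'rz': np.float64(-6.02)}
{'x': np.float64(-0.0007), 'y': np.float64(-0.0055), 'z': np.float64(0.0009), 'rx': np.float64(0.01), 'ry': np.float64(0.0
[... 221 characters left out ...]
0.0056), 'z': np.float64(0.0009), 'rx': np.float64(0.01), 'ry': np.float64(0.0), 'rz': np.float64(-6.02)}
{'x': np.float64(0.001), 'y': np.float64(-0.0055), 'z': np.float64(0.0009), 'rx': np.float64(0.01), 'ry': np.float64(0.0), 'rz': np.float64(-6.02)}
{'x': np.float64(0.0016), 'y': np.float64(-0.0053), 'z': np.float64(0.0009), 'rx': np.float64(0.01), 'ry': np.float64(0.0), 'rz': np.float64(-6.02)}
{'x': np.float64(0.0022), 'y': np.float64(-0.0051), 'z': np.float64(0.0009), 'rx': np.float64(0.01), 'ry': np.float64(0.0), 'rz': np.float64(-6.02)}
{'x': np.float64(0.0027), 'y': np.float64(-0.0049), 'z': np.float64(0.0009), 'rx': np.float64(0.01), 'ry': np.float64(0.0), 'rz': np.float64(-6.02)}
```

View pics/wrist9.png

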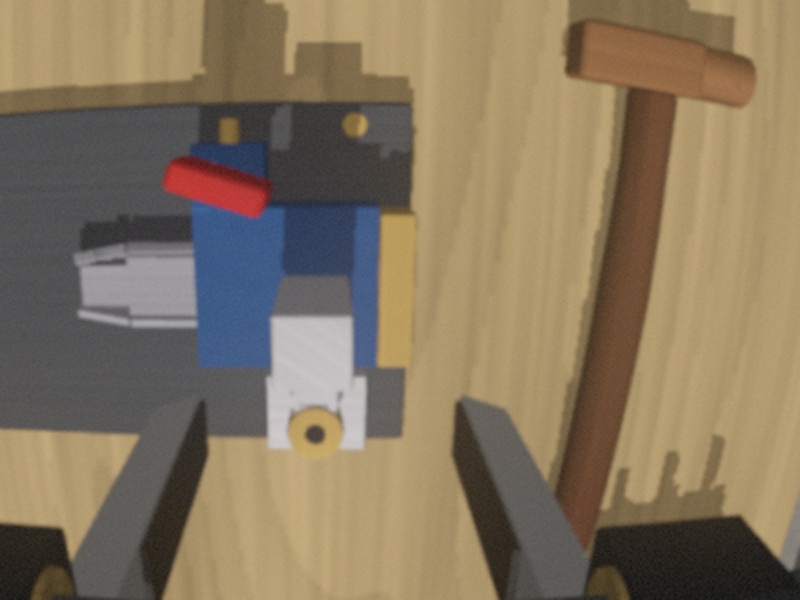

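The carriage front still sits against the stop (column 379), with the bush over the anvil and the knob at (217,186). Measuring the knob.

Run:
```python
from fit import *
import pickle
w=pickle.load(open('wrist9.pkl','rb'))
q=lambda u,v:(150+u/2,80+v/2)
print('knob',planew(w,q(217,187),.070)); 
a,b=planew(w,q(175,176),.07),planew(w,q(258,203),.07);print('bar yaw',np.arctan2(b[1]-a[1],b[0]-a[0]))
P=[((38,34,22),q(379,208)),((-38,-34,22),q(199,366)),((38,-34,22),q(377,367)),((-38,60,22),q(192,145)),((-2,6,80),q(272,317)),((26,6,80),q(353,317)),]
y,r=fit([(w,projw,l,u) for l,u in P],.012,[.645,.03,.0165]);print(y,r.round(1))
c,s=np.cos(y[2]),np.sin(y[2]);print('knob by body',y[0]-c*.023-s*.046,y[1]-s*.023+c*.046)
```

```text
knob [0.62489707 0.07966037 0.07      ]
bar yaw -0.31759767349955065
[0.64754027 0.03300769 0.00961963] [[ 0.7  0.3]
 [ 0.1  0.3]
 [-0.2  0.5]
 [-0.6 -0.1]
 [-0.7 -0.5]
 [ 0.7 -0.3]]
knob by body 0.6240988402828967 0.07878431041851534
```

Call:
{"op": "jog_arm", "data": {"series": [{"x": -0.003, "y": -0.0044, "z": 0, "rx": 0, "ry": 0, "rz": -6}, {"x": -0.0028, "y": -0.0046, "z": 0, "rx": 0, "ry": 0, "rz": -6}, {"x": -0.0023, "y": -0.005, "z": 0, "rx": 0, "ry": 0, "rz": -6}, {"x": -0.0018, "y": -0.0052, "z": 0, "rx": 0, "ry": 0, "rz": -6}, {"x": -0.0013, "y": -0.0054, "z": 0, "rx": 0, "ry": 0, "rz": -6}, {"x": -0.0007, "y": -0.0055, "z": 0, "rx": 0, "ry": 0, "rz": -6}, {"x": 0, "y": -0.0055, "z": 0, "rx": 0, "ry": 0, "rz": -6}, {"x": 0.0005, "y": -0.0055, "z": 0, "rx": 0, "ry": 0, "rz": -6}, {"x": 0.001, "y": -0.0055, "z": 0, "rx": 0, "ry": 0, "rz": -6}, {"x": 0.0016, "y": -0.005, "z": 0, "rx": 0, "ry": 0, "rz": -6}, {"x": 0.002, "y": -0.004, "z": 0, "rx": 0, "ry": 0, "rz": -4}, {"x": 0, "y": 0, "z": 0, "rx": 0, "ry": 0, "rz": 0}]}}

```text
time: 14.28
tool_pos: [0.6169, 0.0738, 0.1265]
ee_rot: [-3.113, 0.013, 1.187]
wrist_force: [-0.5, -0.2, -1.4]
width: 0.0657
```

Run:
```python
from h import *
from bench import robot,cams
o=robot.get_obs();print(o['time'],o['tool_pos'],o['ee_rot'],o['wrist_force'],o['width'])
go(o,[.6237,.079,.11],1.27,2)
```

```text
14.2833 [0.61694832 0.07382203 0.12653284] [-3.1126358   0.01341595  1.18702461] [-0.4770353  -0.17440563 -1.35087656] 0.06567195640922471
n 2 d world [ 0.0068  0.0052 -0.0165] rv deg [-1.69  0.7  -4.76]
{'x': np.float64(0.0038), 'y': np.float64(0.0024), 'z': np.float64(0.0082), 'rx': np.float64(-0.85), 'ry': np.float64(0.35), 'rz': np.float64(-2.38)}
{'x': np.float64(0.0036), 'y': np.float64(0.0024), 'z': np.float64(0.0082), 'rx': np.float64(-0.85), 'ry': np.float64(0.35), 'rz': np.float64(-2.38)}
```

Call:
{"op": "jog_arm", "data": {"series": [{"x": 0.0036, "y": 0.0024, "z": 0.005, "rx": -0.8, "ry": 0.3, "rz": -2.2}, {"x": 0.0034, "y": 0.0024, "z": 0.005, "rx": -0.8, "ry": 0.3, "rz": -2.2}, {"x": 0, "y": 0, "z": 0, "rx": 0, "ry": 0, "rz": 0}, {"x": 0, "y": 0, "z": 0, "rx": 0, "ry": 0, "rz": 0}]}}

```text
time: 14.62
tool_pos: [0.6216, 0.0783, 0.1101]
ee_rot: [-3.133, 0.005, 1.259]
wrist_force: [0.1, -0.0, 0.3]
width: 0.0659
```

Run:
```python
from h import *
from bench import robot,cams
import pickle
o=robot.get_obs();print(o['time'],o['tool_pos'],o['ee_rot'],o['wrist_force'],o['width'])
go(o,[.6237,.079,.044],1.27,4)
s=cams.snapshot('wrist');save('wrist10',s['img']);pickle.dump(s,open('wrist10.pkl','wb'))
```

```text
14.6167 [0.62155509 0.07826658 0.1100886 ] [-3.13338552  0.00487588  1.25920502] [ 0.08823488 -0.02653927  0.30290486] 0.06587846171205604
n 4 d world [ 0.0021  0.0007 -0.0661] rv deg [-0.47  0.28 -0.62]
{'x': np.float64(0.0004), 'y': np.float64(0.0006), 'z': np.float64(0.0165), 'rx': np.float64(-0.12), 'ry': np.float64(0.07), 'rz': np.float64(-0.15)}
{'x': np.float64(0.0004), 'y': np.float64(0.0006), 'z': np.float64(0.0165), 'rx': np.float64(-0.12), 'ry': np.float64(0.07), 'rz': np.float64(-0.15)}
{'x': np.float64(0.0004), 'y': np.float64(0.0005), 'z': np.float64(0.0165), 'rx': np.float64(-0.12), 'ry': np.float64(0.07), 'rz': np.float64(-0.15)}
{'x': np.float64(0.0004), 'y': np.float64(0.0005), 'z': np.float64(0.0165), 'rx': np.float64(-0.12), 'ry': np.float64(0.07), 'rz': np.float64(-0.15)}
```

View pics/wrist10.png

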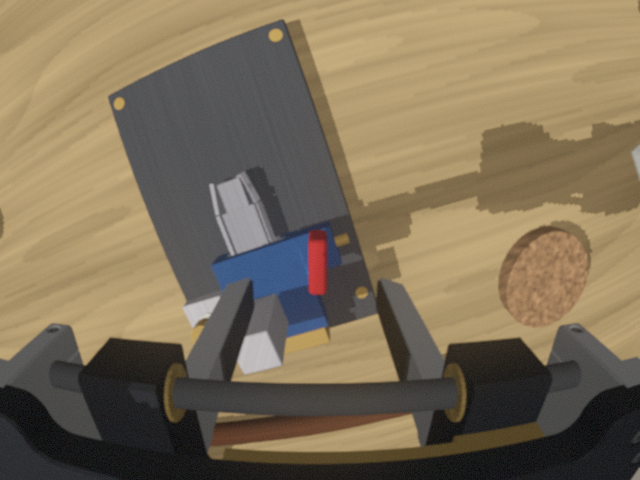

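The bar at (317,262) is centred between the jaws and parallel to the pads. Descending with the jaw at 66 mm.

Call:
{"op": "jog_arm", "data": {"series": [{"x": 0.0003, "y": 0.0005, "z": 0.015, "rx": -0.1, "ry": 0.05, "rz": -0.15}, {"x": 0.0003, "y": 0.0005, "z": 0.016, "rx": -0.1, "ry": 0.05, "rz": -0.15}, {"x": 0.0003, "y": 0.0005, "z": 0.016, "rx": -0.1, "ry": 0.05, "rz": -0.15}, {"x": 0.0003, "y": 0.0003, "z": 0.01, "rx": -0.1, "ry": 0.05, "rz": -0.1}, {"x": 0, "y": 0, "z": 0.004, "rx": 0, "ry": 0, "rz": 0}, {"x": 0, "y": 0, "z": 0, "rx": 0, "ry": 0, "rz": 0}]}}

```text
time: 15.17
tool_pos: [0.6248, 0.0773, 0.0478]
ee_rot: [3.141, 0.001, 1.26]
wrist_force: [-0.4, -0.3, -0.6]
width: 0.0656
```

Run:
```python
from h import *
from bench import robot,cams
o=robot.get_obs();print(o['time'],o['tool_pos'],o['ee_rot'],o['wrist_force'],o['width'])
go(o,[.6237,.079,.045],1.27,2)
```

```text
15.1667 [0.62476491 0.07727123 0.04780565] [3.14090270e+00 1.11182637e-03 1.26028291e+00] [-0.37441233 -0.30386387 -0.55073222] 0.06556962884314523
n 2 d world [-0.0011  0.0017 -0.0028] rv deg [ 0.04  0.06 -0.56]
{'x': np.float64(0.0007), 'y': np.float64(-0.0008), 'z': np.float64(0.0014), 'rx': np.float64(0.02), 'ry': np.float64(0.03), 'rz': np.float64(-0.28)}
{'x': np.float64(0.0007), 'y': np.float64(-0.0008), 'z': np.float64(0.0014), 'rx': np.float64(0.02), 'ry': np.float64(0.03), 'rz': np.float64(-0.28)}
```

Call:
{"op": "jog_arm", "data": {"series": [{"x": 0.0008, "y": -0.0008, "z": 0.002, "rx": 0, "ry": 0, "rz": -0.3}, {"x": 0.0006, "y": -0.0006, "z": 0.001, "rx": 0, "ry": 0, "rz": -0.2}, {"x": 0, "y": 0, "z": 0, "rx": 0, "ry": 0, "rz": 0}, {"x": 0, "y": 0, "z": 0, "rx": 0, "ry": 0, "rz": 0}]}}

```text
time: 15.5
tool_pos: [0.6252, 0.079, 0.0469]
ee_rot: [3.138, 0.0, 1.269]
wrist_force: [-0.1, -0.1, 0.4]
width: 0.0658
```

Call:
{"op": "jog_arm", "data": {"series": [{"x": 0, "y": 0, "z": 0, "rx": 0, "ry": 0, "rz": 0}, {"x": 0, "y": 0, "z": 0, "rx": 0, "ry": 0, "rz": 0}, {"x": 0, "y": 0, "z": 0, "rx": 0, "ry": 0, "rz": 0}, {"x": 0, "y": 0, "z": 0, "rx": 0, "ry": 0, "rz": 0}, {"x": 0, "y": 0, "z": 0, "rx": 0, "ry": 0, "rz": 0}, {"x": 0, "y": 0, "z": 0, "rx": 0, "ry": 0, "rz": 0}, {"x": 0, "y": 0, "z": 0, "rx": 0, "ry": 0, "rz": 0}, {"x": 0, "y": 0, "z": 0, "rx": 0, "ry": 0, "rz": 0}, {"x": 0, "y": 0, "z": 0, "rx": 0, "ry": 0, "rz": 0}], "claw": 0}}

```text
time: 16.25
tool_pos: [0.6267, 0.0788, 0.0497]
ee_rot: [3.133, -0.001, 1.268]
wrist_force: [0.9, -0.7, -0.1]
width: 0.0116
```

Run:
```python
from h import *
from bench import robot,cams
o=robot.get_obs();print(o['time'],o['tool_pos'],o['ee_rot'],o['wrist_force'],o['wrist_torque'],o['width'])
s=cams.snapshot('wrist');save('wrist11',s['img'])
```

```text
16.25 [0.62668333 0.07883147 0.04971608] [ 3.13339491e+00 -6.87670927e-04  1.26840729e+00] [ 0.90299807 -0.68434808 -0.08576156] [-0.15491635 -0.16319055 -0.06256372] 0.01164839502537204
```

View pics/wrist11.png

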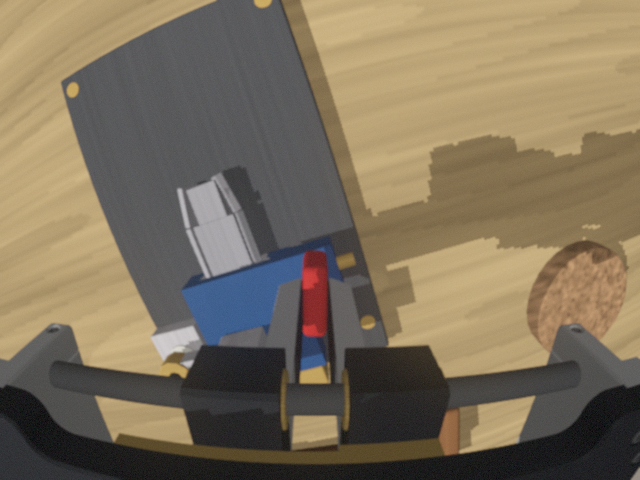

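Call:
{"op": "jog_arm", "data": {"series": [{"x": -0.0002, "y": 0, "z": 0, "rx": 0, "ry": 0, "rz": 3}, {"x": -0.0002, "y": 0, "z": 0, "rx": 0, "ry": 0, "rz": 4}, {"x": -0.0002, "y": 0, "z": 0, "rx": 0, "ry": 0, "rz": 4}, {"x": -0.0002, "y": 0, "z": 0, "rx": 0, "ry": 0, "rz": 3}]}}

```text
time: 16.63
tool_pos: [0.6263, 0.0779, 0.0497]
ee_rot: [3.134, -0.002, 1.015]
wrist_force: [0.5, 0.6, -0.2]
width: 0.0119
```

```bash
cat > k.py <<'E'
from h import *
from bench import robot,cams
import sys
o=robot.get_obs();print(o['time'],o['tool_pos'],o['ee_rot'],o['wrist_force'],o['wrist_torque'],o['width'])
y=o['ee_rot'][2];K=np.array([.6238,.0790]);b=np.array([np.sin(y),-np.cos(y)])
t=K+.003*b
go(o,[t[0],t[1],.048],y,1)
E
python3 k.py
```

```text
16.6333 [0.62627193 0.07790039 0.04969746] [ 3.13398010e+00 -2.35568476e-03  1.01469427e+00] [ 0.47749111  0.63787974 -0.20923704] [-0.01734435 -0.06831842  0.11285295] 0.011901039220625634
n 1 d world [ 0.0001 -0.0005 -0.0017] rv deg [ 0.44 -0.13 -0.  ]
{'x': np.float64(-0.0004), 'y': np.float64(0.0003), 'z': np.float64(0.0017), 'rx': np.float64(0.44), 'ry': np.float64(-0.13), 'rz': np.float64(-0.0)}
```

Good: low forces and about 0.1 N m on the knob. Continuing.

Call:
{"op": "jog_arm", "data": {"series": [{"x": -0.0002, "y": 0, "z": 0, "rx": 0, "ry": 0, "rz": 4}, {"x": -0.0002, "y": 0, "z": 0, "rx": 0, "ry": 0, "rz": 4}, {"x": -0.0002, "y": 0, "z": 0, "rx": 0, "ry": 0, "rz": 4}, {"x": -0.0002, "y": 0, "z": 0, "rx": 0, "ry": 0, "rz": 4}, {"x": -0.0002, "y": 0, "z": 0, "rx": 0, "ry": 0, "rz": 3}]}}

```text
time: 17.05
tool_pos: [0.6253, 0.0768, 0.0497]
ee_rot: [3.135, -0.004, 0.668]
wrist_force: [0.4, -0.6, 0.5]
width: 0.0116
```

```bash
python3 k.py
```

```text
17.05 [0.62534106 0.07682671 0.04969062] [ 3.13497338 -0.00372199  0.66767326] [ 0.37895976 -0.64540934  0.47642549] [-0.04916172 -0.10673028  0.11281234] 0.011613080391895365
n 1 d world [ 0.0003 -0.0002 -0.0017] rv deg [ 0.38 -0.21 -0.  ]
{'x': np.float64(0.0001), 'y': np.float64(0.0003), 'z': np.float64(0.0017), 'rx': np.float64(0.38), 'ry': np.float64(-0.21), 'rz': np.float64(-0.0)}
```

Call:
{"op": "jog_arm", "data": {"series": [{"x": -0.0002, "y": 0, "z": 0, "rx": 0, "ry": 0, "rz": 4}, {"x": -0.0002, "y": 0, "z": 0, "rx": 0, "ry": 0, "rz": 4}, {"x": -0.0002, "y": 0, "z": 0, "rx": 0, "ry": 0, "rz": 4}, {"x": -0.0002, "y": 0, "z": 0, "rx": 0, "ry": 0, "rz": 4}, {"x": -0.0002, "y": 0, "z": 0, "rx": 0, "ry": 0, "rz": 4}, {"x": -0.0002, "y": 0, "z": 0, "rx": 0, "ry": 0, "rz": 4}]}}

```text
time: 17.55
tool_pos: [0.6242, 0.076, 0.0497]
ee_rot: [3.136, -0.006, 0.23]
wrist_force: [-0.5, -0.1, 0.5]
width: 0.0117
```

```bash
python3 k.py
```

```text
17.55 [0.62419703 0.07596077 0.0496758 ] [ 3.13611615 -0.00563036  0.22999194] [-0.50556516 -0.06639532  0.48928176] [-0.11908189  0.04732794  0.11624269] 0.011726480407066048
n 1 d world [ 0.0003  0.0001 -0.0017] rv deg [ 0.31 -0.32 -0.  ]
{'x': np.float64(0.0003), 'y': np.float64(-0.0001), 'z': np.float64(0.0017), 'rx': np.float64(0.31), 'ry': np.float64(-0.32), 'rz': np.float64(-0.0)}
```

Call:
{"op": "jog_arm", "data": {"series": [{"x": -0.0001, "y": 0, "z": 0, "rx": 0, "ry": 0, "rz": 3}, {"x": 0, "y": 0, "z": 0, "rx": 0, "ry": 0, "rz": 3}, {"x": 0, "y": 0, "z": 0, "rx": 0, "ry": 0, "rz": 2}, {"x": 0, "y": 0, "z": 0, "rx": 0, "ry": 0, "rz": 2}]}}

```text
time: 17.88
tool_pos: [0.6236, 0.0759, 0.0497]
ee_rot: [3.137, -0.005, 0.047]
wrist_force: [0.3, -0.6, -0.9]
width: 0.0116
```

```bash
python3 k.py
```

```text
17.8833 [0.62361843 0.07585619 0.0497098 ] [ 3.13663263 -0.00533671  0.04681968] [ 0.29781288 -0.57323644 -0.93849966] [-0.14323957 -0.15400875  0.31318507] 0.011599138273019888
n 1 d world [ 0.0003  0.0001 -0.0017] rv deg [ 0.28 -0.31 -0.  ]
{'x': np.float64(0.0003), 'y': np.float64(-0.0001), 'z': np.float64(0.0017), 'rx': np.float64(0.28), 'ry': np.float64(-0.31), 'rz': np.float64(-0.0)}
```

Torque jumped to 0.31 N m at yaw 0.05, so the knob is at its hard stop. Releasing and rising.

Call:
{"op": "jog_arm", "data": {"series": [{"x": 0, "y": 0, "z": 0, "rx": 0, "ry": 0, "rz": 0}, {"x": 0, "y": 0, "z": 0, "rx": 0, "ry": 0, "rz": 0}, {"x": 0, "y": 0, "z": 0, "rx": 0, "ry": 0, "rz": 0}, {"x": 0, "y": 0, "z": 0, "rx": 0, "ry": 0, "rz": 0}, {"x": 0, "y": 0, "z": 0, "rx": 0, "ry": 0, "rz": 0}], "claw": 0.45}}

```text
time: 18.3
tool_pos: [0.6235, 0.0762, 0.0494]
ee_rot: [3.137, -0.005, 0.049]
wrist_force: [0.0, -0.6, 0.3]
width: 0.0405
```

Call:
{"op": "jog_arm", "data": {"series": [{"x": 0, "y": 0, "z": -0.01, "rx": 0, "ry": 0, "rz": 0}, {"x": 0, "y": 0, "z": -0.02, "rx": 0, "ry": 0, "rz": 0}, {"x": 0, "y": 0, "z": -0.025, "rx": 0, "ry": 0, "rz": 0}, {"x": 0, "y": 0, "z": -0.025, "rx": 0, "ry": 0, "rz": 0}, {"x": 0, "y": 0, "z": -0.015, "rx": 0, "ry": 0, "rz": 0}, {"x": 0, "y": 0, "z": 0, "rx": 0, "ry": 0, "rz": 0}]}}

```text
time: 18.8
tool_pos: [0.6215, 0.0766, 0.1489]
ee_rot: [3.138, -0.0, 0.05]
wrist_force: [1.4, 0.5, 0.5]
width: 0.0419
```

Run:
```python
from h import *
from bench import robot,cams
import pickle
o=robot.get_obs();print(o['time'],o['tool_pos'],o['ee_rot'],o['wrist_force'],o['width'])
for n in ['wrist','scene']:
    s=cams.snapshot(n);pickle.dump(s,open(n+'12.pkl','wb'));save(n+'12',s['img'])
```

```text
18.8 [0.62145157 0.0766026  0.14888166] [ 3.13777117e+00 -2.11758618e-04  4.96973286e-02] [1.36294806 0.47182442 0.51536423] 0.04192219888907682
```

View pics/wrist12.png

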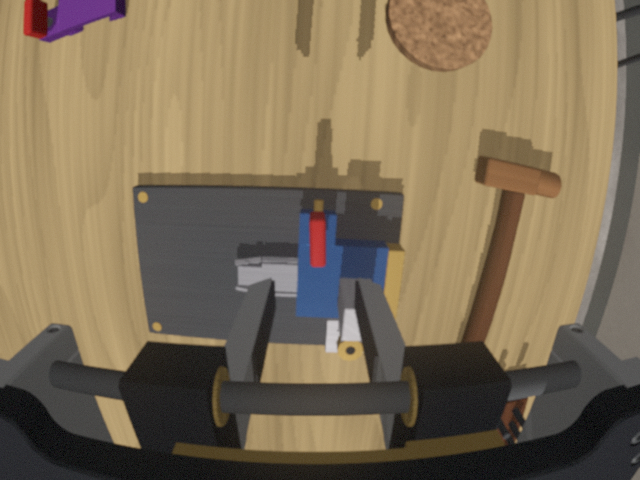

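View pics/scene12.png

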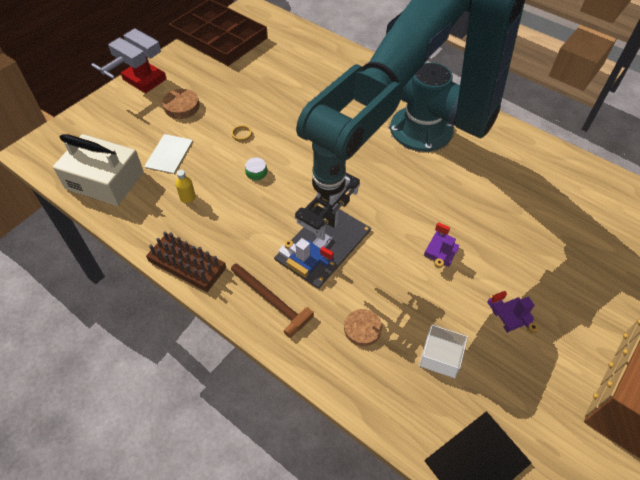

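Run:
```python
from h import *
import pickle
s=pickle.load(open('wrist12.pkl','rb'))
save('crop12',cv2.resize(s['img'][180:370,220:420],(632,600),interpolation=cv2.INTER_CUBIC))
a=planew(s,(317,213),.07);b=planew(s,(319,263),.07);print('bar yaw',np.arctan2(b[1]-a[1],b[0]-a[0]),'knob ~',.0145-np.arctan2(b[1]-a[1],b[0]-a[0]))
```

```text
bar yaw -1.4800925550635928 knob ~ 1.4945925550635928
```

View pics/crop12.png

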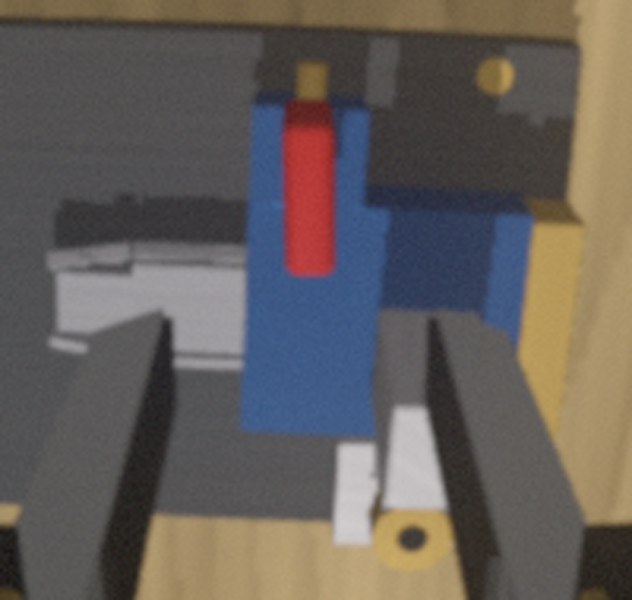

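The front face is flush with the brass stop, the bush is over the anvil, and the knob bar lies across the carriage (~1.49 rad). The gripper is clear, about 58 mm above the tower top. Handing in.

```bash
python3 -c "
from bench import robot,ticket
o=robot.get_obs();print(o['time'],o['wrist_force'],o['tool_pos']);print(ticket.close_job())"
```

```text
18.9 [-0.96000691  1.11453085 -1.25226415] [0.6201446  0.07652263 0.14543707]
the job is handed in; nothing more can be done
None
```

The blue carriage is on the dovetail rail, home against the brass stop, and its clamp knob is tight. I handed the job in at 18.9 s, and it gave no verdict.

**Moves:** I gripped the carriage by its tower, set it on the deck in line with the rail, and slid it on until it met the stop. Contact came at about 8 N, where the measured poses put it. I then released the tower, gripped the knob bar and turned it clockwise until the torque rose from about 0.11 to 0.31 N m at the hard stop. Last, I let go and lifted clear.

**Last checks (wrist and scene pictures):**
- The carriage's front face is flush with the stop, and the bush is over the anvil. The finger hid part of the anvil, so I judged its centre from its visible edge.
- The knob bar lies across the carriage, at about 1.49 rad.
- The other things look unmoved in the scene picture. I judged that by eye and did not measure it.

**What went off plan:**
- The first grasp attempt drifted upward about 18 mm while the fingers closed. I opened, re-descended and closed again.
- The jig position fits from the different cameras disagreed by about 2–3 mm. I used the wrist-camera fit, and the insertion went smoothly.

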